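Empty the baffled tip bin and check it by feel

TASK

Push the blue catch tray fully home under the pouring lip, then tip the yellow bin all the way over by its orange pin so that its steel axle rollers pour into the tray. Lower it most of the way, or lift it again a little way off its rest, and hold it still for a good second to feel by its weight whether any rollers are caught inside; if so, lower it and tip it again until it is empty. Always lower the bin gently, never letting it drop; once it is empty and down on its rest, flip the red lever over to the far side, with every roller in the tray.

Things in the scene. Friction and masses are not known exactly. Their poses are not given: they have to be found in the camera images.
- stand: Fixed steel stand of the bin and tray, base plate 190 x 420 x 8 mm. Origin on the table under the hinge line, which runs along the stand's x (away from the robot at yaw 0) at 155 mm height. The bin hangs on the +y side and tips towards -y, where the tray is. Two grey posts at x = -66 and +66 mm, 34 mm wide, 165 mm high, hold the hinge.
- pin (a point): Middle of the orange push pin, a freely turning sleeve, diameter 14 mm, along the stand's x, free from x = -84 mm (crank arm) to -162 mm (26 mm end disc); this point is at x = -130 mm. It circles the hinge line at 130 mm radius, always above it: at tilt 0 it is 106.5 mm to +y and 74.6 mm above the hinge. Push it from its +y side to tip, and lower with the finger kept behind it.
- bin: Yellow bin with black roof, 116 mm wide along x, 210 mm long, 147 mm high. Origin on the hinge line, along its pouring lip; axes as the stand's at tilt 0, down on its rest, when it reaches 205 mm to +y. Tipping turns it about x up to 1.92 rad, at its stop, its rear 0.40 m above the table. Let go, it always swings back to 0. Its rollers are steel, 28 mm in diameter, 29 mm long, number not told.
- lip (a point): Middle of the bin's pouring lip, 10 mm to -y of the hinge line and 18 mm above it at tilt 0. How it feels: held still, the bin presses back with a moment about the hinge; at 0.5 rad tilt it is about 0.53 N m when empty, and each roller left inside (0.14 to 0.17 kg) adds about 0.14 N m.
- baffle (a point): Lower edge of a baffle hidden inside the bin. A roller behind a raised stop plate is usually caught by the baffle at the first tip, drops in front of the plate when the bin comes back below about 0.8 rad, and pours out at the next tip; the others pour out at the first, at tilts over about 1.3 rad. Which plates are raised differs each time and cannot be seen.
- tray: Blue open catch tray, 150 mm along x, 190 mm along y, walls 4 mm thick, 50 mm high, the -y wall 100 mm. Origin at the centre of its underside, 15 mm above the table; axes as the stand's. It slides along the stand's x only, 105 mm to -y of its origin: home, at its stop, at x = 0; it starts drawn out to -x by 60 to 115 mm. Push its front wall, 75 mm to -x of its origin; takes about 3 N and stays where left.
- flag (a joint): Angle of the red-knobbed toggle lever: 0 leaning towards the robot (its block's -x), 1.0 rad leaning to the far side. It stays where it is left and takes about 1 N at the knob.
- flag_tip (a point): Centre of the red knob, a ball 26 mm in diameter, on a 90 mm lever whose pivot is 22 mm above the table in a grey block 70 x 50 x 25 mm. At joint 0 it is 43 mm nearer the robot than the pivot and 101 mm above the table; at 1.0 rad 43 mm beyond the pivot. Its x axis is level at joint 0 and points along the swing to the far side.
There are look-alikes about, which are no part of the job. Leave any green or purple look-alike of the part that bears flag alone.

How it is judged:
By the outcome, as a careful person would: the job done as asked, in the order asked, and still so for the second after the job is handed in, with the robot touching nothing.
It also fails if it takes over 72 s, if anything falls off the work surface, if the arm or the gripper's body presses on something with over 40 N, if the wrist force passes 120 N, or if a joint passes its speed limit or range.

ROBOT

A 7-joint arm with a two-finger parallel gripper is mounted at the origin on the work surface. World frame = base frame: x ahead of the robot, y to its left, z up, the work surface at z = 0. Lengths are in m, angles in rad, forces in N, time in s.
With the tool pointing down it reaches from about 0.35 to 0.9 m from the base axis. Payload 8.1 kg.
Tool frame: the origin (TCP) lies at the very end of the fingers, on their centre line; the grasp point (between the pads) lies 19 mm behind it (grip_point_offset is the distance from the TCP to the grasp point, in m); z points along the fingers, x is the direction in which the jaws open and shut, and the axes are right-handed (so a half turn about z gives the same grasp; the last joint's range is limited). The gripper opens to 92 mm and grips with 3 to 60 N. Pads are 19 mm wide; open, the fingers measure 130 mm over their backs; the gripper's body (75 mm by 190 mm) begins 47 mm behind the grasp point.
Start: joints at [1.166, 0.434, 0.025, 1.573, -0.012, 1.134, -0.075], TCP at [0.186, -0.597, 0.227] pointing down, gripper open.
Joint ranges: [-2.62, 2.62], [-0.44, 2.09], [-1.27, 1.32], [0.08, 2.57], [-1.32, 4.46], [0.12, 2], [-2.74, 2.74]. Speed limits (rad/s): [2.22, 2.22, 3.01, 3.01, 3.14, 3.14, 3.14].

INTERFACE

Orientations are given as a rotation vector (axis times angle).
In Python, from cell import observe, get_image, camera_model, sign_off, grip_point_offset gives the robot as it stands.
- The arm moves only by the tool play_rows, never from a script. Its argument "rows" is a list of rows, each a list of 7 numbers: the shift along the tool's x, y, z as a fraction of full scale, then the turn, a rotation vector about the tool's x, y, z as a fraction of full scale, then the closure, from -1 (fully open) to 1 (shut). A call has 1 to 5 rows; each row shifts and turns the pose as measured when the row begins, along the tool's axes as they then stand; what a row does not reach is not made up. Full scale, the value 1, is 0.15 m for a shift and 0.5 rad for a turn. A row lasts 1/10 s, in which the tool goes at most 50 mm and 8.59 degrees, less where a joint would pass 70% of its speed; a pose out of reach is approached as far as the arm can. A call with a number of a shift or a turn outside -1 to 1 is refused whole. A call with a gripper value outside its range is refused whole. The fingers move at their own pace and stop on an object; "force" is the grip in N (left out, the last holds). Time passes only in rows, so rows that do not move let the fingers close. It gives the time, the measured TCP pose, the force and the opening at its end, in the units of the state.
- observe(): the state, without advancing time (a new reading comes with each control period).
- get_image(name): name is "scene" or "top" or "wrist"; returns the picture (400x640x3 uint8, blue, green, red); there is no depth.
- camera_model(name): a dict with "K" (3x3 intrinsics, pixels), "R" (3x3) and "t" (3): a world point X has camera coordinates R X + t. Camera axes: x right, y down, z forward; pixel columns grow to the right and rows downward; lengths in m; the calibration is good to about 2 mm. A picture is of the moment at which its call begins: read the wrist's pose just before it. camera_model takes no time and is no camera call; for the wrist camera it gives the pose at the moment of the call.
- sign_off(): hands the job in, once; it reports no verdict.
The state is a dict: "clock": time; "joints": joint angles; "dq": joint speeds; "joint_efforts": joint torques, N m; "position": TCP position; "ee_rot": TCP orientation; "force": force on the tool from outside, world axes, zero at the start; "ft_torque": the same for the moment, N m; "width": opening from 0.0 (shut) to 1.0 (fully open).
Only numpy, scipy, OpenCV 4.12 (cv2) and the standard library are available. Lean on these libraries where they do the work, as an engineer would, in place of code of your own. Each camera call takes 0.05 s, during which the arm holds its last target.

## Working session

There is one attempt and no reset: what is moved stays moved. The work goes in short steps, Python scripts to look and compute and a tool call to move; the robot and the scene stay as the last step left them, time stands still between calls to the robot, and variables do not carry over. Pictures are saved under pics/ and viewed, and the job is handed in when it is done.

Besides the shell and the picture viewer there is one more tool, called after "Request:" as a command line: name --pt "numbers of a row" for each row, then --argument value for the rest. play_rows: Moves the arm, as the interface text tells. Its arguments: {"type":"object","properties":{"rows":{"type":"array","items":{"type":"array","items":{"type":"number"}}},"force":{"type":"number"}},"required":["rows"]}

```bash
mkdir -p pics; ls; python3 - <<'E'
from cell import *
import cv2,numpy as np
print(observe(), grip_point_offset)
for n in ["scene","top"]:
    cv2.imwrite(f"pics/{n}0.png",get_image(n)); m=camera_model(n); print(n,m)
E
```

```text
pics
{'clock': 0.0, 'joints': array([ 1.16643782,  0.43523935,  0.02494   ,  1.57408749, -0.01159245,
        1.1339921 , -0.07509733]), 'dq': array([ 0.00148987,  0.00061385, -0.00090441,  0.00171628,  0.0008092 ,
        0.00090915,  0.00026362]), 'joint_efforts': array([ 8.09691096e-05, -6.67850733e+01,  9.86046642e-01, -3.14458358e+01,
       -6.03293977e-02,  4.28279070e-02,  1.82366707e-04]), 'position': array([ 0.18556064, -0.59628738,  0.22593814]), 'ee_rot': array([-2.52940795e+00,  1.86185926e+00,  2.12015676e-03]), 'force': array([-0.08745141,  0.37476399, -0.2282951 ]), 'ft_torque': array([-0.01266058, -0.00326638,  0.06670863]), 'width': 1.001360840680447} 0.0188
scene {'K': array([[379.40250365,   0.        , 316.32348677],
       [  0.        , 379.40250365, 204.31659052],
       [  0.        ,   0.        ,   1.        ]]), 'R': array([[-0.40808466,  0.91273731,  0.01942984],
       [ 0.66829968,  0.31316063, -0.67476363],
       [-0.6219666 , -0.26237573, -0.7377781 ]]), 't': array([ 0.36259162, -0.21977965,  1.35221948])}
top {'K': array([[396.84707333,   0.        , 324.51071324],
       [  0.        , 396.84707333, 200.23098648],
       [  0.        ,   0.        ,   1.        ]]), 'R': array([[ 0.04445375, -0.99899449,  0.00582059],
       [-0.97862868, -0.04471695, -0.20071446],
       [ 0.20077292,  0.00322631, -0.9796325 ]]), 't': array([-0.15434332,  0.56120517,  1.145052  ])}
```

View pics/scene0.png

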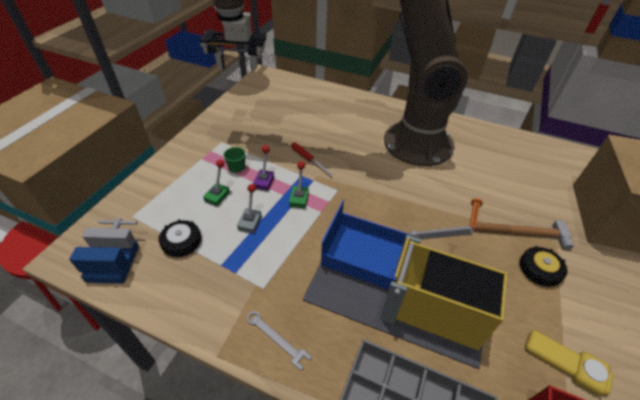

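View pics/top0.png

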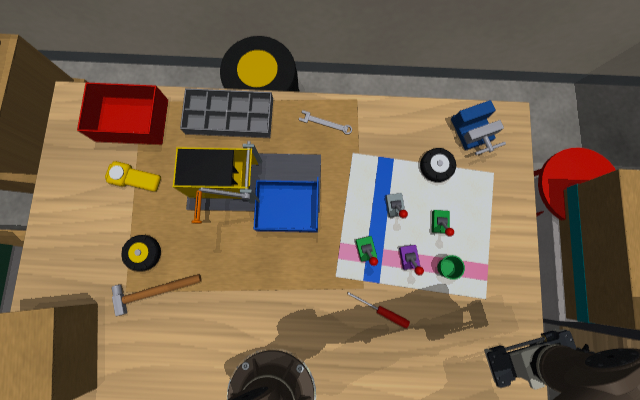

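The scene view shows the stand with the yellow bin at (450,290), the blue tray at (365,245) and the orange pin at (477,205). In the top view the bin is at (210,172), the pin at (197,207) and the tray at (287,205).
Candidates for the flag lever (top pixels): grey block (396,207) with knob (403,213); green (441,222); green (367,250); purple (410,258). The grey one fits the description. Next is a close crop to check it.

```bash
python3 - <<'E'
import cv2,numpy as np
a=cv2.imread("pics/top0.png"); s=cv2.imread("pics/scene0.png")
cv2.imwrite("pics/c_top.png",cv2.resize(a[130:250,160:340],None,fx=4.4,fy=4.4,interpolation=cv2.INTER_CUBIC))
c=cv2.resize(a[180:280,340:480],None,fx=2.8,fy=2.8,interpolation=cv2.INTER_CUBIC)
d=cv2.resize(s[140:240,190:330],None,fx=2.8,fy=2.8,interpolation=cv2.INTER_CUBIC)
cv2.imwrite("pics/c_lev.png",np.hstack([c,d]))
cv2.imwrite("pics/c_sc.png",cv2.resize(s[180:350,300:520],None,fx=3.5,fy=3.5,interpolation=cv2.INTER_CUBIC))
E
```

```text
(no output)
```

View pics/c_top.png

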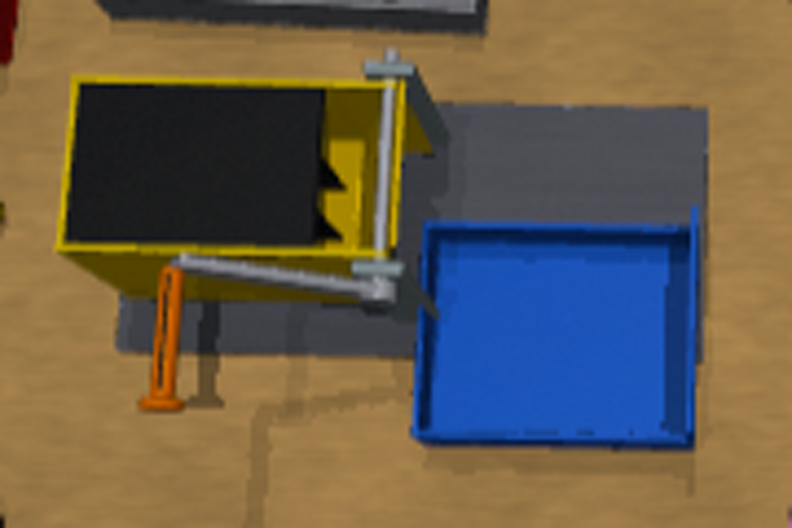

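View pics/c_lev.png

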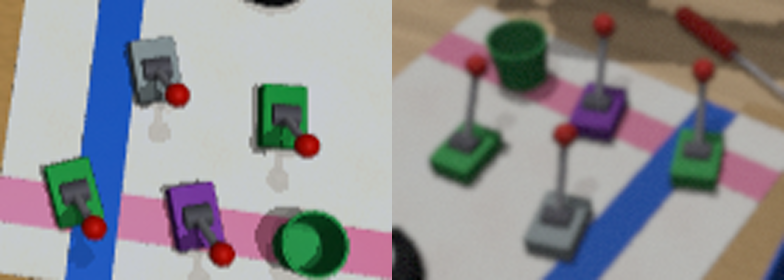

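View pics/c_sc.png

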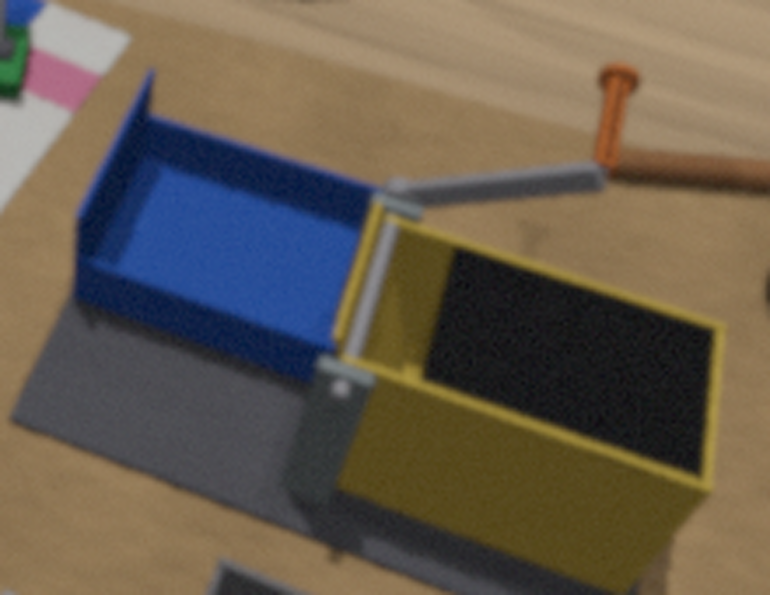

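```bash
cat > h.py <<'E'
import numpy as np,cv2
from cell import *
def ray(n,u,v,m=None):
    m=m or camera_model(n); d=m["R"].T@np.linalg.solve(m["K"],[u,v,1.]); return -m["R"].T@m["t"],d/np.linalg.norm(d)
def onz(n,u,v,z,m=None):
    c,d=ray(n,u,v,m); return c+d*(z-c[2])/d[2]
def tri(a,b):
    A=[];B=[]
    for (c,d) in (a,b):
        P=np.eye(3)-np.outer(d,d);A.append(P);B.append(P@c)
    return np.linalg.lstsq(np.vstack(A),np.hstack(B),rcond=None)[0]
def proj(n,X,m=None):
    m=m or camera_model(n); p=m["K"]@(m["R"]@np.asarray(X)+m["t"]); return p[:2]/p[2]
E
python3 - <<'E'
from h import *
np.set_printoptions(precision=4,suppress=True)
T=lambda u,v:(160+u/4.4,130+v/4.4)
S=lambda u,v:(300+u/3.5,180+v/3.5)
for k,p in dict(ur=(707,107),lr=(702,358),ll=(118,350)).items(): print(k,onz("top",*T(*p),.008))
print("plate ur scene? (13,418)",onz("scene",*S(13,418),.008))
def t2(a,b): 
    X=tri(ray("top",*T(*a)),ray("scene",*S(*b))); print(X, proj("top",X)-T(*a),proj("scene",X)-S(*b)); return X
print("disc");d=t2((161,403),(619,75))
print("pin crank end");c=t2((173,266),(607,165))
print("post far top centre",onz("top",*T(389,69),.165)); print("post near",onz("top",*T(378,268),.165))
print("post scene far",onz("scene",*S(346,371),.165),"near",onz("scene",*S(397,205),.165))
# tray: top of walls z=.065 corners
for p in [(427,224),(414,436),(692,447)]: print("tray",onz("top",*T(*p),.065))
# red knobs
for n in("top","scene"):
    hsv=cv2.cvtColor(cv2.imread(f"pics/{n}0.png"),cv2.COLOR_BGR2HSV)
    m=((hsv[...,0]<6)|(hsv[...,0]>174))&(hsv[...,1]>150)&(hsv[...,2]>70)
    nn,l,st,ce=cv2.connectedComponentsWithStats(m.astype(np.uint8))
    for i in range(1,nn):
        if 15<st[i,4]<250: print(n,ce[i],st[i,4])
    g=(hsv[...,0]>5)&(hsv[...,0]<16)&(hsv[...,1]>190)&(hsv[...,2]>120)
    nn,l,st,ce=cv2.connectedComponentsWithStats(g.astype(np.uint8))
    for i in range(1,nn):
        if 40<st[i,4]: print(n,'orange',ce[i],st[i])
E
```

```text
ur [ 0.7285 -0.1096  0.008 ]
lr [ 0.5414 -0.1148  0.008 ]
ll [0.5282 0.3012 0.008 ]
plate ur scene? (13,418) [ 0.7306 -0.1042  0.008 ]
disc
[0.4615 0.1945 0.2312] [-0.2476  0.0079] [-0.2934 -0.0044]
pin crank end
[0.5425 0.1972 0.2327] [-0.7577  0.0089] [-0.97   -0.0423]
post far top centre [0.6931 0.0928 0.165 ]
post near [0.5619 0.0889 0.165 ]
post scene far [0.699  0.0954 0.165 ] near [0.5675 0.0922 0.165 ]
tray [0.6165 0.0784 0.065 ]
tray [0.4693 0.0756 0.065 ]
tray [ 0.4703 -0.1117  0.065 ]
top [402.8571 213.375 ] 56
top [449.3889 231.3889] 54
top [373.1698 260.6604] 53
top [418.9492 270.2542] 59
top orange [197.2128 208.1773] [192 191  10  32 141]
scene [94.5     3.5326] 92
scene [246.2903   5.6452] 31
scene [264.3388  10.4918] 183
scene [301.7092 151.2908] 141
scene [265.0976 148.2927] 41
scene [219.9722 162.8333] 36
scene [300.7073 164.2439] 41
scene [251.6471 187.4118] 34
scene [559.1559 393.3978] 186
```

Chosen lever: grey block (396,207). The crop shows its knob leaning towards the robot, and the green and purple look-alikes stay alone. The stand origin comes out near (0.629, 0.094) with yaw about 0.03. The pin's z of 0.231 agrees with the description. The tray's front wall is at x≈0.470 and should reach about 0.557.

```bash
cat >> h.py <<'E'
from scipy.spatial.transform import Rotation as Rot
np.set_printoptions(precision=4,suppress=True)
YAW=0.030; O=np.array([.629,.094,0])
def W(x,y,z):
    c,s=np.cos(YAW),np.sin(YAW); return O+np.array([c*x-s*y,s*x+c*y,z])
def Rt(tilt,yaw=YAW):  # tool x=-stand y, tool y=-stand x, tool z down, tilted fwd
    B=np.array([[0,-1,0],[-1,0,0],[0,0,-1.]])
    return Rot.from_euler('z',yaw)*Rot.from_matrix(B)*Rot.from_rotvec([tilt,0,0])
def plan(p,R,n):
    o=observe(); R0=Rot.from_rotvec(o['ee_rot']); d=R0.inv().apply(np.asarray(p)-o['position'])
    w=(R0.inv()*R).as_rotvec()
    print('t',o['clock'],'pos',o['position'],'F',o['force'],'tot mm',d*1e3,'rot',w)
    print('row:',np.round(np.r_[d/.15/n,w/.5/n],3))
E
python3 - <<'E'
from h import *
plan([.42,-.02,.2],Rt(.35),14)
knob=tri(ray("top",402.86,213.375),ray("scene",251.65,187.4)); print(knob)
E
```

```text
t 0.1 pos [ 0.1856 -0.5963  0.2261] F [-0.4784 -0.1438  0.0624] tot mm [-480.571  -395.0958   26.6892] rot [0.3481 0.0489 0.2687]
row: [-0.229 -0.188  0.013  0.05   0.007  0.038]
[ 0.5298 -0.3574  0.1021]
```

Request:
play_rows --pt "-0.23 -0.19 0 0.0 0 0.1 1" --pt "-0.25 -0.19 0 0.0 0 0.1 1" --pt "-0.25 -0.17 0 0.0 0 0.1 1" --pt "-0.27 -0.15 0 0.0 0 0.1 1" --pt "-0.27 -0.13 0 0.0 0 0.1 1" --force 30

```text
clock: 0.6
position: [0.2685, -0.3821, 0.2227]
ee_rot: [2.257, -2.183, -0.007]
force: [1.0, -0.7, -0.2]
width: 0.615
```

```bash
python3 -c "
from h import *
plan([.42,-.02,.2],Rt(.35),9)"
```

```text
t 0.6 pos [ 0.2685 -0.3821  0.2227] F [ 0.9778 -0.7417 -0.1914] tot mm [-356.8961 -163.4841   22.7735] rot [0.3544 0.0026 0.0026]
row: [-0.264 -0.121  0.017  0.079  0.001  0.001]
```

Request:
play_rows --pt "-0.3 -0.14 0 0.09 0 0 1" --pt "-0.3 -0.14 0 0.09 0 0 1" --pt "-0.3 -0.14 0.03 0.09 0 0 1" --pt "-0.3 -0.14 0.05 0.09 0 0 1" --pt "-0.3 -0.12 0.05 0.09 0 0 1"

```text
clock: 1.1
position: [0.3648, -0.1521, 0.2128]
ee_rot: [-2.131, 2.063, -0.234]
force: [0.8, -0.6, 0.6]
width: 0.179
```

```bash
python3 -c "
from h import *
plan([.42,-.015,.15],Rt(.35),5)"
```

```text
t 1.1 pos [ 0.3648 -0.1521  0.2128] F [ 0.777  -0.5928  0.634 ] tot mm [-135.0148  -43.8073   75.0266] rot [0.1214 0.0035 0.002 ]
row: [-0.18  -0.058  0.1    0.049  0.001  0.001]
```

Request:
play_rows --pt "-0.2 -0.06 0.1 0.06 0 0 1" --pt "-0.2 -0.06 0.1 0.06 0 0 1" --pt "-0.2 -0.06 0.1 0.06 0 0 1" --pt "-0.18 -0.06 0.1 0.04 0 0 1" --pt "-0.1 -0.02 0.1 0.02 0 0 1"

```text
clock: 1.6
position: [0.4202, -0.0081, 0.1522]
ee_rot: [-2.058, 1.983, -0.357]
force: [0.7, -1.4, -0.2]
width: 0.004
```

```bash
python3 -c "
from h import *
plan([.435,-.018,.045],Rt(.35),4)"
```

```text
t 1.6 pos [ 0.4202 -0.0081  0.1522] F [ 0.7141 -1.4309 -0.2425] tot mm [ 10.8508  24.2583 105.3303] rot [-0.01    0.0065  0.0063]
row: [ 0.018  0.04   0.176 -0.005  0.003  0.003]
```

Request:
play_rows --pt "0.04 0.04 0.18 0 0 0 1" --pt "0.03 0.04 0.18 0 0 0 1" --pt "0 0.04 0.18 0 0 0 1" --pt "0 0.04 0.16 0 0 0 1" --pt "0 0 0.02 0 0 0 1"

```text
clock: 2.1
position: [0.4351, -0.0178, 0.0708]
ee_rot: [-2.071, 1.982, -0.356]
force: [1.0, 0.4, 0.2]
width: 0.004
```

```bash
python3 -c "
from h import *
plan([.547,-.015,.045],Rt(.35),8)
cv2.imwrite('pics/t1.png',get_image('top')[120:260,150:350]);cv2.imwrite('pics/s1.png',get_image('scene'))"
```

```text
t 2.1 pos [ 0.4351 -0.0178  0.0708] F [1.038  0.3712 0.1883] tot mm [  2.0363 -96.0642  62.8975] rot [-0.0034  0.0026  0.0132]
row: [ 0.002 -0.08   0.052 -0.001  0.001  0.003]
```

View pics/s1.png

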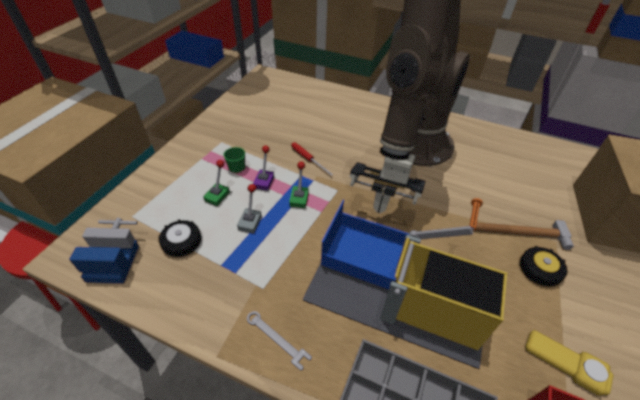

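The scene view shows the fingers at (385,200), just in front of the tray's front wall, with nothing else close by. Lower, then push.

Request:
play_rows --pt "0 0.05 0.14 0 0 0 1" --pt "0 0.0 0.06 0 0 0 1" --pt "0 -0.09 0.04 0 0 0 1" --pt "0 -0.1 0.04 0 0 0 1" --pt "0 -0.1 0.04 0 0 0 1"

```text
clock: 2.7
position: [0.488, -0.0188, 0.053]
ee_rot: [-2.085, 1.994, -0.332]
force: [-2.7, -0.4, 1.7]
width: 0.006
```

```bash
python3 -c "
from h import *
plan([.547,-.015,.045],Rt(.35),6)"
```

```text
t 2.7 pos [ 0.488  -0.0188  0.053 ] F [-2.7065 -0.4228  1.7329] tot mm [ -1.1394 -53.3225  26.6361] rot [0.0207 0.0044 0.0139]
row: [-0.001 -0.059  0.03   0.007  0.001  0.005]
```

Request:
play_rows --pt "0 -0.09 0.045 0 0 0 1" --pt "0 -0.09 0.045 0 0 0 1" --pt "0 -0.09 0.045 0 0 0 1" --pt "0 -0.08 0.04 0 0 0 1"

```text
clock: 3.1
position: [0.5463, -0.0172, 0.0454]
ee_rot: [-2.083, 2.001, -0.329]
force: [-2.6, 0.2, 1.3]
width: 0.002
```

```bash
python3 -c "
from h import *
plan([.547,-.015,.045],Rt(.35),6)"
```

```text
t 3.1 pos [ 0.5463 -0.0172  0.0454] F [-2.6302  0.23    1.3323] tot mm [-2.176  -0.6161  0.6418] rot [0.024  0.0036 0.0097]
row: [-0.002 -0.001  0.001  0.008  0.001  0.003]
```

Force is still only sliding friction, so push on slowly until it meets the stop.

Request:
play_rows --pt "0 -0.05 0.02 0 0 0 1" --pt "0 -0.05 0.02 0 0 0 1"

```text
clock: 3.3
position: [0.5496, -0.0179, 0.0401]
ee_rot: [-2.097, 2.015, -0.314]
force: [-42.6, 2.6, 29.7]
width: 0.005
```

```bash
python3 -c "
from h import *
cv2.imwrite('pics/t2.png',cv2.resize(get_image('top')[120:260,150:350],None,fx=4,fy=4))"
```

```text
(no output)
```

View pics/t2.png

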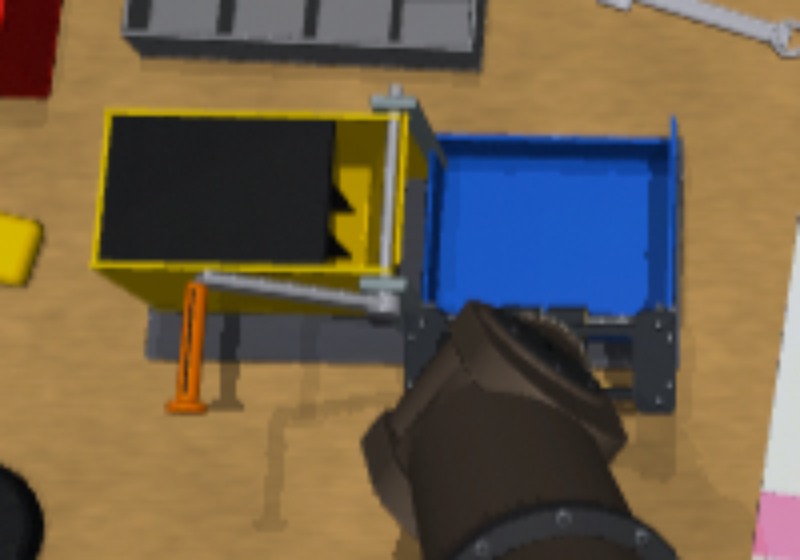

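```bash
python3 -c "
from h import *
o=observe();print(o['clock'],o['force'],o['ft_torque'],Rot.from_rotvec(o['ee_rot']).as_matrix(),o['position'])"
```

```text
3.35 [-29.097    0.6015  15.2451] [0.2141 5.4239 0.0861] [[ 0.0389 -0.9534  0.299 ]
 [-0.9992 -0.0384  0.0074]
 [ 0.0044 -0.2991 -0.9542]] [ 0.5494 -0.018   0.0396]
```

Request:
play_rows --pt "0 0.06 -0.02 0 0 0 1" --pt "0 0.1 -0.04 0 0 0 1" --pt "0 0.08 -0.1 0.05 0 0 1" --pt "0 0.06 -0.2 0.05 0 0 1" --pt "-0.05 -0.02 -0.3 0 0 0 1"

```text
clock: 3.85
position: [0.4738, -0.016, 0.1099]
ee_rot: [-2.069, 1.997, -0.353]
force: [0.8, -1.9, 0.3]
width: 0.003
```

```bash
python3 -c "
from h import *
pin=W(-.135,.1065,.2296);print(pin)
plan(W(-.135,.1065+.055,.27),Rt(.2),6)
cv2.imwrite('pics/t3.png',get_image('top'));cv2.imwrite('pics/s3.png',cv2.resize(get_image('scene')[150:350,290:530],None,fx=3.2,fy=3))"
```

```text
[0.4909 0.1964 0.2296]
t 3.85 pos [ 0.4738 -0.016   0.1099] F [ 0.8395 -1.9245  0.3008] tot mm [-265.984   -77.7956 -143.2622] rot [-0.1455 -0.0026  0.0056]
row: [-0.296 -0.086 -0.159 -0.049 -0.001  0.002]
```

View pics/s3.png

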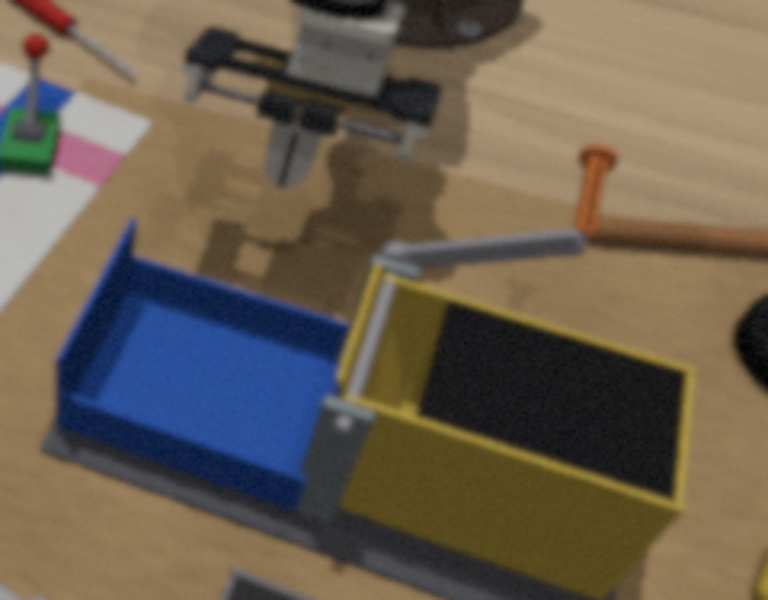

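```bash
python3 - <<'E'
from h import *
a=cv2.imread('pics/t3.png');hsv=cv2.cvtColor(a,cv2.COLOR_BGR2HSV)
m=((hsv[...,0]>100)&(hsv[...,0]<125)&(hsv[...,1]>150)).astype(np.uint8)
n,l,st,ce=cv2.connectedComponentsWithStats(m)
for i in range(1,n):
    if st[i,4]>800: print(st[i],ce[i])
cv2.imwrite('pics/t3c.png',cv2.resize(a[130:250,220:340],None,fx=5,fy=5,interpolation=cv2.INTER_CUBIC))
E
```

```text
[451 101  44  49 955] [472.0042 120.5791]
[ 255  150   64   55 3115] [287.3149 179.0369]
[ 363  157   31  126 1687] [378.9769 215.7919]
```

View pics/t3c.png

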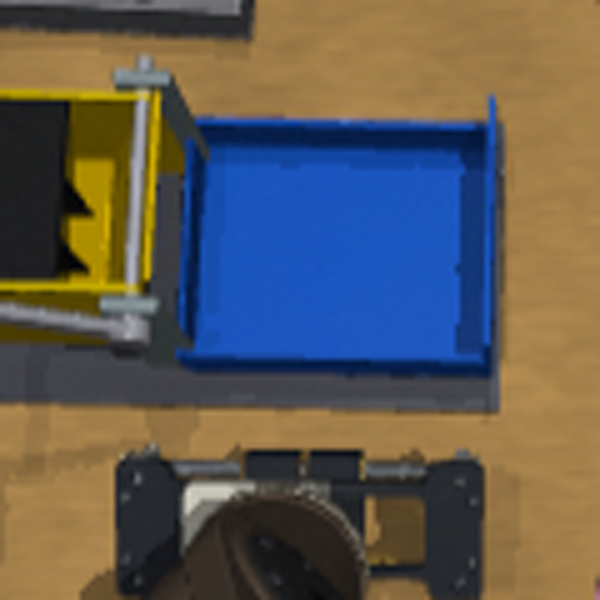

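Request:
play_rows --pt "0 -0.1 -0.3 0 0 0 1" --pt "0 -0.1 -0.3 0 0 0 1" --pt "0 -0.1 -0.3 0 0 0 1" --pt "-0.05 -0.1 -0.28 0 0 0 1" --pt "-0.2 0 -0.08 -0.05 0 0 1"

```text
clock: 4.45
position: [0.4687, 0.0196, 0.3012]
ee_rot: [-2.071, 2.012, -0.332]
force: [0.3, -0.9, -0.6]
width: 0.008
```

```bash
python3 -c "
from h import *
plan(W(-.135,.1065+.055,.29),Rt(.2),5)"
```

```text
t 4.45 pos [0.4687 0.0196 0.3012] F [ 0.2916 -0.8641 -0.5996] tot mm [-231.0982  -22.1462   19.4806] rot [-0.1275  0.0002 -0.0012]
row: [-0.308 -0.03   0.026 -0.051  0.    -0.   ]
```

```bash
python3 -c "
from h import *
p=onz('top',220+340/5,130+358/5,.065);print(p,(p-O)@[np.cos(YAW),np.sin(YAW),0])
p=onz('top',220+340/5,130+122/5,.065);print(p,(p-O)@[np.cos(YAW),np.sin(YAW),0])"
```

```text
[ 0.5568 -0.0195  0.065 ] -0.07555788593299813
[ 0.7049 -0.0101  0.065 ] 0.07274526003578431
```

Request:
play_rows --pt "-0.31 -0.03 0.02 -0.05 0 0 1" --pt "-0.31 -0.03 0.02 -0.05 0 0 1" --pt "-0.31 -0.03 0.02 -0.05 0 0 1" --pt "-0.31 -0.03 0.02 -0.05 0 0 1" --pt "-0.31 -0.03 0.02 -0.05 0 0 1"

```text
clock: 4.95
position: [0.492, 0.2259, 0.296]
ee_rot: [-2.119, 2.095, -0.234]
force: [0.4, -0.4, 1.4]
width: 0.004
```

```bash
python3 -c "
from h import *
plan(W(-.135,.1065+.045,.205),Rt(.2),5)
cv2.imwrite('pics/t4.png',get_image('top')[120:260,150:350]);cv2.imwrite('pics/s4.png',get_image('scene'))"
```

```text
t 4.95 pos [0.492  0.2259 0.296 ] F [ 0.447  -0.4377  1.4428] tot mm [-15.8833  21.9503  88.2352] rot [-0.0187 -0.0076 -0.0179]
row: [-0.021  0.029  0.118 -0.007 -0.003 -0.007]
```

View pics/s4.png

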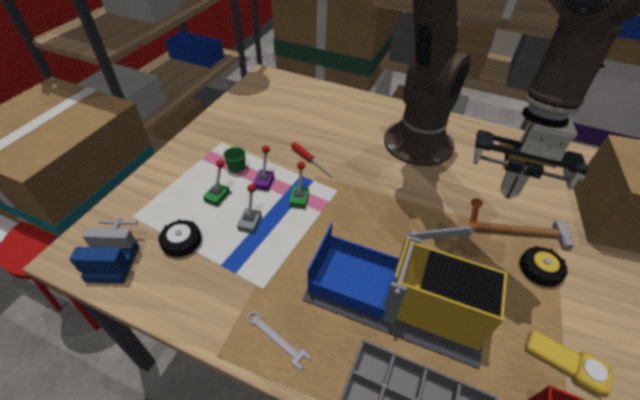

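The tray measures home: front wall at -75.6 mm, back wall at +72.7 mm. The scene view shows the fingers at (512,190), above and on the +y side of the orange pin (477,205).

Request:
play_rows --pt "-0.12 0.03 0.06 0 0 0 1" --pt "-0.02 0.03 0.14 0 0 0 1" --pt "0 0.03 0.14 0 0 0 1" --pt "0 0.03 0.14 0 0 0 1" --pt "0 0.03 0.14 0 0 0 1"

```text
clock: 5.55
position: [0.4882, 0.261, 0.1972]
ee_rot: [-2.133, 2.07, -0.218]
force: [-0.2, 0.5, 1.6]
width: 0.003
```

```bash
python3 -c "
from h import *
plan(W(-.135,.1065+.026,.205),Rt(.2),5)
cv2.imwrite('pics/t5.png',cv2.resize(get_image('top')[150:260,150:290],None,fx=5,fy=5));cv2.imwrite('pics/s5.png',cv2.resize(get_image('scene')[120:300,400:600],None,fx=3,fy=3))"
```

```text
t 5.55 pos [0.4882 0.261  0.1972] F [-0.1633  0.4627  1.6493] tot mm [38.62   -2.4357 -7.757 ] rot [-0.0176  0.0076 -0.0006]
row: [ 0.051 -0.003 -0.01  -0.007  0.003 -0.   ]
```

View pics/s5.png

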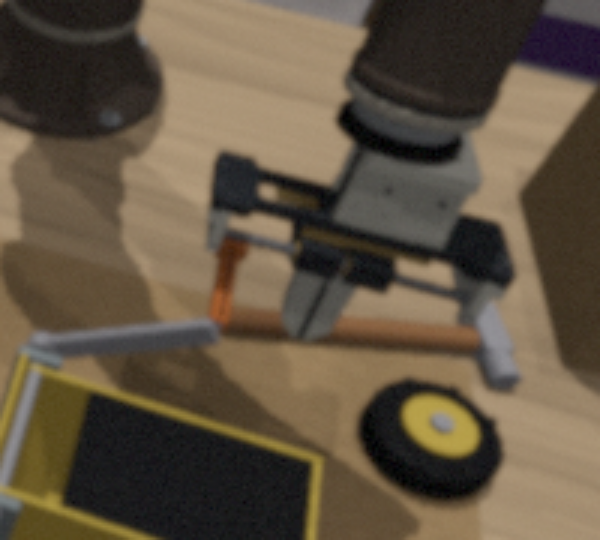

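Request:
play_rows --pt "0.07 0 -0.09 0 0 0 1" --pt "0.08 0 -0.01 0 0 0 1" --pt "0.05 0 0 0 0 0 1"

```text
clock: 5.95
position: [0.4851, 0.23, 0.2123]
ee_rot: [-2.138, 2.07, -0.218]
force: [1.3, 0.3, 0.1]
width: 0.004
```

```bash
python3 -c "
from h import *
plan(W(-.135,.1065+.026,.205),Rt(.2),5)"
```

```text
t 5.95 pos [0.4851 0.23   0.2123] F [1.302  0.292  0.0703] tot mm [ 7.7902 -3.0674  8.1392] rot [-0.0149  0.0057  0.0021]
row: [ 0.01  -0.004  0.011 -0.006  0.002  0.001]
```

Request:
play_rows --pt "0.03 0 0 0 0 0 1" --pt "0.03 0 0 0 0 0 1"

```text
clock: 6.15
position: [0.4863, 0.2201, 0.2135]
ee_rot: [-2.135, 2.07, -0.219]
force: [-1.9, 6.9, -0.6]
width: 0.003
```

```bash
python3 -c "
from h import *
plan(W(-.135,.1065+.026,.205),Rt(.2),5)"
```

```text
t 6.15 pos [0.4863 0.2201 0.2135] F [-1.8691  6.9266 -0.6395] tot mm [-2.1353 -1.9306  9.1698] rot [-0.0166  0.006   0.0003]
row: [-0.003 -0.003  0.012 -0.007  0.002  0.   ]
```

```bash
cat >> h.py <<'E'
PH=np.arctan2(.0746,.1065); OFF=.0245
def st():
    o=observe(); p=o['position']-O; c,s=np.cos(YAW),np.sin(YAW)
    return o,np.array([c*p[0]+s*p[1],-s*p[0]+c*p[1],p[2]])
def arc(dth,n=5,dz=.018,x=-.135,log=True):
    o,p=st(); th=np.arccos(np.clip((p[1]-OFF)/.13,-1,1))-PH
    f=o['force']; 
    R0=Rot.from_rotvec(o['ee_rot']); a=PH+th
    lever=.13*np.sin(a); pz=.155+.13*np.sin(a)
    print('t %.2f th %.3f  stand %s  contact above tcp %.3f F %s  M=%.2f tilt err %s'%(o['clock'],th,p,pz-p[2],f,f[1]*lever-f[2]*0.13*np.cos(a),(R0.inv()*Rt(.2)).as_rotvec()))
    prev=p
    for k in range(1,n+1):
        a=PH+th+dth*k
        t=np.array([x if k==n else p[0]+(x-p[0])*k/n,.13*np.cos(a)+OFF,.155+.13*np.sin(a)-dz])
        d=W(*t)-W(*prev); prev=t
        print(np.round(R0.inv().apply(d)/.15,3))
E
python3 -c "
from h import *
arc(.06)"
```

```text
t 6.15 th 0.009  stand [-0.1389  0.1303  0.2135]  contact above tcp 0.017 F [-1.8691  6.9266 -0.6395]  M=0.59 tilt err [-0.0166  0.006   0.0003]
[ 0.031 -0.012 -0.033]
[ 0.034 -0.013 -0.038]
[ 0.036 -0.013 -0.036]
[ 0.038 -0.013 -0.033]
[ 0.04  -0.012 -0.031]
```

Request:
play_rows --pt "0.04 -0.01 -0.03 0 0 0 1" --pt "0.04 -0.01 -0.04 0 0 0 1" --pt "0.04 -0.01 -0.04 0 0 0 1" --pt "0.04 -0.01 -0.03 0 0 0 1" --pt "0.04 -0.01 -0.03 0 0 0 1"

```text
clock: 6.65
position: [0.4884, 0.1969, 0.2431]
ee_rot: [-2.136, 2.055, -0.207]
force: [0.5, 0.1, 0.7]
width: 0.009
```

```bash
python3 -c "
from h import *
arc(.06)"
```

```text
t 6.65 th 0.271  stand [-0.1375  0.1071  0.2431]  contact above tcp 0.012 F [0.4882 0.1426 0.651 ]  M=-0.04 tilt err [-0.0192  0.0199  0.0065]
[ 0.041 -0.002  0.006]
[ 0.042 -0.009 -0.029]
[ 0.044 -0.009 -0.026]
[ 0.046 -0.008 -0.024]
[ 0.047 -0.007 -0.021]
```

```bash
python3 -c "
from h import *
cv2.imwrite('pics/s6.png',cv2.resize(get_image('scene')[120:320,370:590],None,fx=3.5,fy=3))
cv2.imwrite('pics/t6.png',cv2.resize(get_image('top')[120:260,150:350],None,fx=4,fy=4))"
```

```text
(no output)
```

View pics/s6.png

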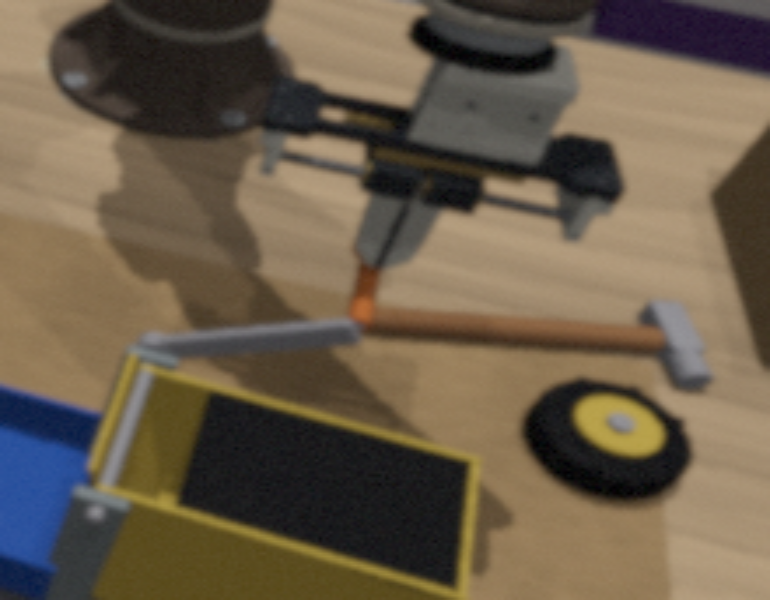

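View pics/t6.png

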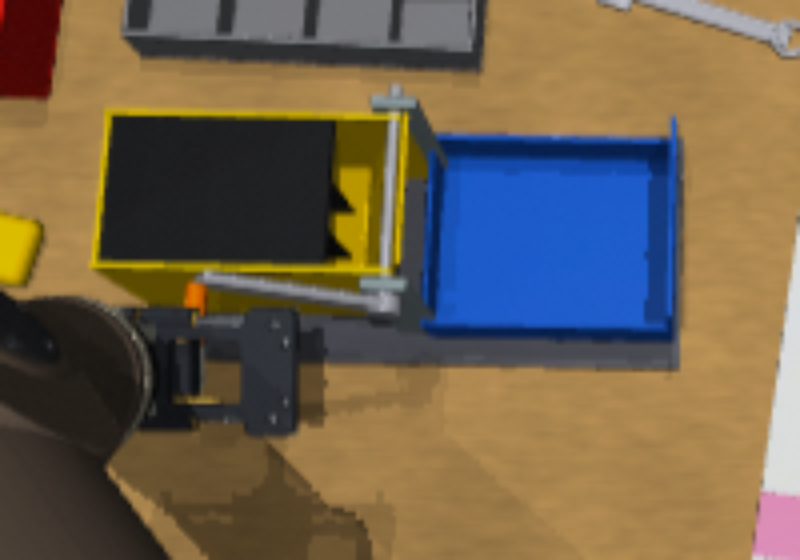

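The pictures show the bin still on its rest and the fingertip (crop 385,255) right over the pin: the finger rose too early and rode over it. Go back behind the pin, take it deeper on the fingers, and raise only as the bin really turns.

Request:
play_rows --pt "-0.06 0 -0.06 0 0 0 1" --pt "-0.13 0 0 0 0 0 1" --pt "-0.12 0 0 0 0 0 1" --pt "-0.02 0.03 0.14 0 0 0 1" --pt "0 0.04 0.17 0 0 0 1"

```text
clock: 7.25
position: [0.4864, 0.2515, 0.2096]
ee_rot: [-2.125, 2.056, -0.21]
force: [0.1, -1.0, -0.3]
width: 0.006
```

```bash
python3 -c "
from h import *
arc(.0,1,.038)"
```

```text
t 7.25 th -0.611  stand [-0.1378  0.1617  0.2096]  contact above tcp -0.055 F [ 0.0523 -1.0125 -0.3245]  M=0.04 tilt err [-0.0257  0.0223  0.0008]
[0.061 0.12  0.604]
```

Request:
play_rows --pt "0.03 0.02 0.11 0 0 0 1" --pt "0.08 0 0 0 -0.03 0 1" --pt "0.07 0 0 0 -0.01 0 1" --pt "0.04 0 0 0 0 0 1" --pt "0.05 0 0 0 0 0 1"

```text
clock: 7.75
position: [0.4864, 0.2224, 0.192]
ee_rot: [-2.123, 2.028, -0.173]
force: [-8.9, 27.0, 6.5]
width: 0.005
```

```bash
python3 -c "
from h import *
arc(.0,1,.038)"
```

```text
t 7.75 th -0.022  stand [-0.1387  0.1326  0.192 ]  contact above tcp 0.035 F [-8.8974 26.9677  6.5377]  M=1.24 tilt err [-0.026   0.0571  0.0101]
[ 0.002 -0.02   0.023]
```

Request:
play_rows --pt "0.07 0 0 0 0.03 0 1" --pt "0.08 0 -0.02 0 0.03 0 1"

```text
clock: 7.95
position: [0.4866, 0.2164, 0.2]
ee_rot: [-2.128, 2.016, -0.188]
force: [-1.0, 19.2, 3.7]
width: 0.006
```

```bash
sed -i 's/OFF=.0245/OFF=.026/' h.py; python3 -c "
from h import *
arc(.05,3,.035)"
```

```text
t 7.95 th 0.075  stand [-0.1387  0.1266  0.2   ]  contact above tcp 0.037 F [-0.9713 19.1575  3.6895]  M=1.21 tilt err [-0.0355  0.0526  0.0189]
[ 0.026 -0.019 -0.047]
[ 0.029 -0.015 -0.03 ]
[ 0.03  -0.014 -0.029]
```

Request:
play_rows --pt "0.07 -0.01 -0.04 -0.02 0.03 0.02 1" --pt "0.07 -0.01 -0.04 -0.02 0.03 0 1" --pt "0.07 -0.01 -0.04 0 0.02 0 1"

```text
clock: 8.25
position: [0.4866, 0.2016, 0.2241]
ee_rot: [-2.143, 2.03, -0.193]
force: [-2.7, 13.9, -0.2]
width: 0.002
```

```bash
python3 -c "
from h import *
arc(.06,5,.033)"
```

```text
t 8.25 th 0.239  stand [-0.1391  0.1118  0.2241]  contact above tcp 0.029 F [-2.6669 13.9483 -0.1813]  M=1.38 tilt err [-0.0227  0.0371  0.0204]
[ 0.04  -0.005 -0.004]
[ 0.041 -0.011 -0.03 ]
[ 0.043 -0.011 -0.028]
[ 0.045 -0.01  -0.025]
[ 0.046 -0.009 -0.023]
```

Request:
play_rows --pt "0.06 -0.01 -0.01 -0.01 0.03 0.02 1" --pt "0.06 -0.01 -0.02 -0.01 0.03 0.02 1" --pt "0.06 -0.01 -0.02 0 0.02 0 1" --pt "0.06 -0.01 -0.02 0 0.02 0 1" --pt "0.06 -0.01 -0.02 0 0 0 1"

```text
clock: 8.75
position: [0.4873, 0.1802, 0.2465]
ee_rot: [-2.147, 2.046, -0.208]
force: [-4.8, 11.7, 1.0]
width: 0.002
```

```bash
python3 -c "
from h import *
arc(.06,5,.033)
cv2.imwrite('pics/s7.png',get_image('scene')[120:320,270:590])"
```

```text
t 8.75 th 0.441  stand [-0.1391  0.0904  0.2465]  contact above tcp 0.021 F [-4.8059 11.7118  1.0426]  M=1.26 tilt err [-0.0183  0.0185  0.0161]
[0.047 0.007 0.052]
[ 0.047 -0.009 -0.021]
[ 0.048 -0.009 -0.018]
[ 0.049 -0.008 -0.015]
[ 0.05  -0.007 -0.012]
```

View pics/s7.png

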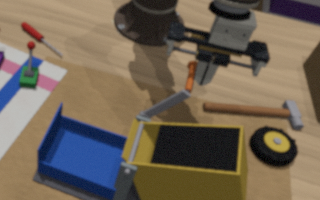

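Request:
play_rows --pt "0.06 0 0.03 0 0.02 0.01 1" --pt "0.06 0 0.01 0 0.01 0.01 1" --pt "0.06 0 0 0 0.01 0.01 1" --pt "0.06 0 0 0 0 0 1" --pt "0.06 0 0 0 0 0 1"

```text
clock: 9.3
position: [0.4884, 0.1565, 0.2487]
ee_rot: [-2.136, 2.037, -0.209]
force: [-3.0, 11.4, 0.9]
width: 0.002
```

```bash
python3 -c "
from h import *
arc(.07,5,.033)"
```

```text
t 9.30 th 0.642  stand [-0.1387  0.0667  0.2487]  contact above tcp 0.030 F [-2.991  11.4285  0.8596]  M=1.38 tilt err [-0.0295  0.0274  0.0151]
[ 0.058 -0.003  0.004]
[ 0.059 -0.007 -0.013]
[ 0.06  -0.006 -0.009]
[ 0.06  -0.005 -0.005]
[ 0.061 -0.004 -0.001]
```

Request:
play_rows --pt "0.08 0 0 0 0.02 0.01 1" --pt "0.08 0 -0.01 0 0.02 0.01 1" --pt "0.08 0 -0.01 0 0.02 0 1" --pt "0.08 0 0 0 0 0 1" --pt "0.08 0 0 0 0 0 1"

```text
clock: 9.8
position: [0.4899, 0.1143, 0.2582]
ee_rot: [-2.136, 2.031, -0.229]
force: [-3.1, 9.7, 0.5]
width: -0.001
```

```bash
python3 -c "
from h import *
arc(.07,5,.033)"
```

```text
t 9.80 th 0.971  stand [-0.1385  0.0245  0.2582]  contact above tcp 0.027 F [-3.1322  9.6808  0.4901]  M=1.26 tilt err [-0.0409  0.0203  0.018 ]
[0.061 0.007 0.043]
[ 0.06  -0.002  0.007]
[ 0.06  -0.001  0.011]
[0.059 0.    0.015]
[0.058 0.001 0.019]
```

Request:
play_rows --pt "0.08 0.01 0.03 -0.02 0.01 0.01 1" --pt "0.07 0 0.02 -0.02 0.01 0.01 1" --pt "0.07 0 0.02 -0.02 0.01 0 1" --pt "0.07 0 0.02 0 0 0 1" --pt "0.07 0 0.02 0 0 0 1"

```text
clock: 10.3
position: [0.4902, 0.0737, 0.2447]
ee_rot: [-2.154, 2.048, -0.2]
force: [-4.6, 7.6, 0.7]
width: 0.009
```

```bash
python3 -c "
from h import *
arc(.07,5,.033)"
```

```text
t 10.30 th 1.290  stand [-0.1393 -0.0162  0.2447]  contact above tcp 0.033 F [-4.5859  7.6328  0.701 ]  M=0.97 tilt err [-0.0104  0.019   0.0184]
[ 0.057 -0.     0.02 ]
[0.055 0.001 0.025]
[0.054 0.001 0.029]
[0.051 0.002 0.033]
[0.049 0.003 0.036]
```

Request:
play_rows --pt "0.06 0 0.02 0 0.01 0.01 1" --pt "0.06 0 0.02 0 0.01 0.01 1" --pt "0.06 0 0.03 0 0.01 0 1" --pt "0.06 0 0.03 0 0 0 1" --pt "0.06 0 0.03 0 0 0 1"

```text
clock: 10.8
position: [0.4912, 0.0388, 0.2265]
ee_rot: [-2.156, 2.056, -0.202]
force: [-5.3, 5.2, -0.3]
width: 0.002
```

```bash
python3 -c "
from h import *
arc(.06,5,.033)
cv2.imwrite('pics/s8.png',get_image('scene')[80:320,200:560])"
```

```text
t 10.80 th 1.594  stand [-0.1394 -0.0511  0.2265]  contact above tcp 0.033 F [-5.2767  5.1583 -0.2571]  M=0.52 tilt err [-0.0059  0.013   0.0163]
[0.041 0.001 0.031]
[0.039 0.002 0.034]
[0.037 0.002 0.037]
[0.035 0.003 0.039]
[0.033 0.003 0.041]
```

View pics/s8.png

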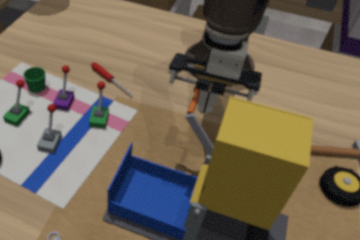

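Request:
play_rows --pt "0.05 0 0.03 0 0.01 0.01 1" --pt "0.045 0 0.035 0 0.01 0.01 1" --pt "0.04 0 0.04 0 0.01 0 1" --pt "0.04 0 0.04 0 0 0 1"

```text
clock: 11.25
position: [0.4969, 0.0124, 0.2054]
ee_rot: [-2.15, 2.074, -0.22]
force: [-1.4, 2.3, -0.4]
width: -0.0
```

```bash
python3 -c "
from h import *
arc(.04,3,.033)"
```

```text
t 11.25 th 1.882  stand [-0.1345 -0.0776  0.2054]  contact above tcp 0.028 F [-1.3867  2.2834 -0.3501]  M=0.14 tilt err [-0.0069 -0.0032  0.0062]
[0.02  0.014 0.059]
[0.019 0.007 0.028]
[0.018 0.007 0.029]
```

Nearly at the stop; press gently on to it and let the rollers run out.

Request:
play_rows --pt "0.03 0 0.03 0 0 0 1" --pt "0.03 0 0.02 0 0 0 1" --pt "0.02 0 0.01 0 0 0 1"

```text
clock: 11.55
position: [0.4976, 0.0087, 0.1954]
ee_rot: [-2.153, 2.063, -0.206]
force: [-4.6, 13.1, 2.2]
width: 0.003
```

```bash
python3 -c "
from h import *
arc(.04,3,.033)
cv2.imwrite('pics/t9.png',cv2.resize(get_image('top')[120:260,150:350],None,fx=4,fy=4))
cv2.imwrite('pics/s9.png',cv2.resize(get_image('scene')[80:320,260:560],None,fx=2.5,fy=2.5))"
```

```text
t 11.55 th 1.931  stand [-0.1339 -0.0813  0.1954]  contact above tcp 0.033 F [-4.631  13.0935  2.1777]  M=1.19 tilt err [-0.0056  0.0087  0.0121]
[0.019 0.009 0.028]
[0.018 0.009 0.028]
[0.017 0.009 0.029]
```

View pics/t9.png

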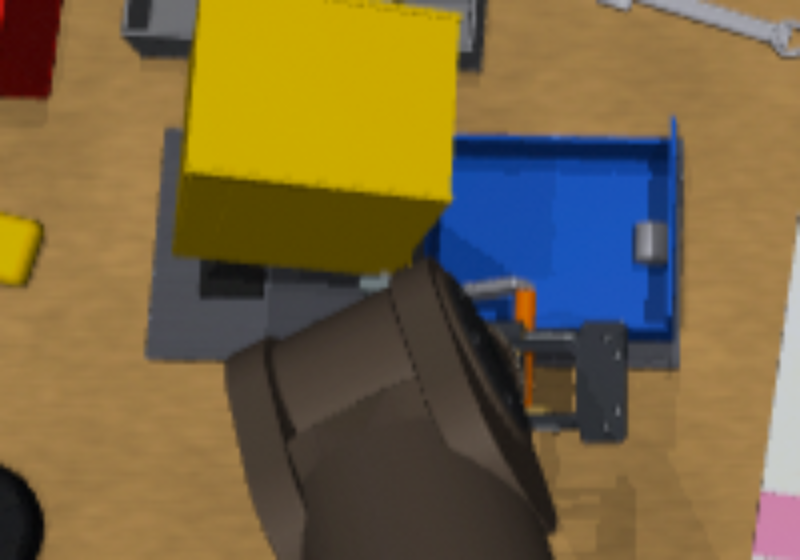

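View pics/s9.png

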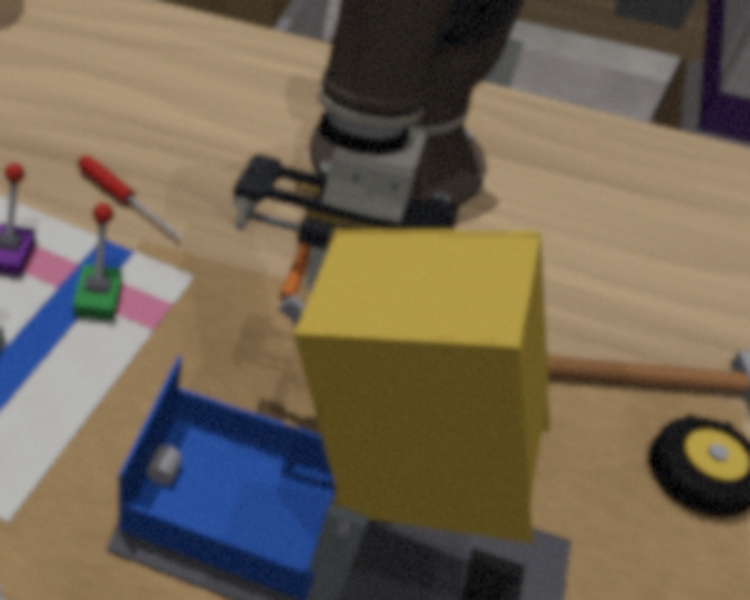

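At the stop: 13 N of contact at 1.93 rad. One roller shows in the tray (top crop 650,240), the rest of the tray is hidden by the bin. Hold a moment, then lower with the finger behind the pin.

Request:
play_rows --pt "0.01 0 0 0 0 0 1" --pt "0.01 0 0 0 0 0 1" --pt "0.01 0 0 0 0 0 1" --pt "0.01 0 0 0 0 0 1" --pt "0.01 0 0 0 0 0 1"

```text
clock: 12.15
position: [0.4974, 0.0094, 0.1948]
ee_rot: [-2.157, 2.048, -0.195]
force: [-2.8, 7.2, 0.5]
width: -0.001
```

```bash
python3 -c "
from h import *
arc(-.06,5,.033)
cv2.imwrite('pics/t10.png',cv2.resize(get_image('top')[120:260,150:350],None,fx=4,fy=4))"
```

```text
t 12.15 th 1.921  stand [-0.1341 -0.0806  0.1948]  contact above tcp 0.035 F [-2.803   7.1669  0.4596]  M=0.58 tilt err [-0.006   0.02    0.0198]
[-0.032 -0.01  -0.051]
[-0.034 -0.008 -0.039]
[-0.036 -0.007 -0.036]
[-0.039 -0.007 -0.034]
[-0.041 -0.006 -0.032]
```

View pics/t10.png

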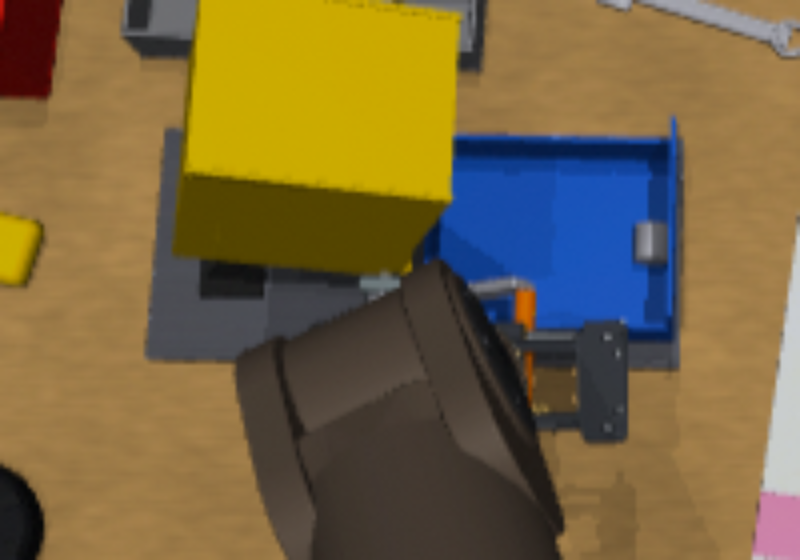

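Request:
play_rows --pt "-0.03 -0.01 -0.04 0 0.01 0.01 1" --pt "-0.03 -0.01 -0.04 0 0.01 0.01 1" --pt "-0.035 -0.01 -0.04 0 0.01 0 1" --pt "-0.04 0 -0.04 0 0 0 1" --pt "-0.04 0 -0.03 0 0 0 1"

```text
clock: 12.7
position: [0.4964, 0.0366, 0.2261]
ee_rot: [-2.149, 2.067, -0.213]
force: [2.2, 2.2, -0.3]
width: 0.006
```

```bash
python3 -c "
from h import *
arc(-.07,5,.033)"
```

```text
t 12.70 th 1.617  stand [-0.1343 -0.0534  0.2261]  contact above tcp 0.032 F [ 2.1933  2.2197 -0.2913]  M=0.21 tilt err [-0.0084  0.0048  0.008 ]
[-0.049 -0.005 -0.027]
[-0.052 -0.006 -0.031]
[-0.054 -0.005 -0.027]
[-0.056 -0.005 -0.024]
[-0.057 -0.004 -0.02 ]
```

Request:
play_rows --pt "-0.05 0 -0.03 0 0 0 1" --pt "-0.05 0 -0.03 0 0 0 1" --pt "-0.05 0 -0.03 0 0 0 1" --pt "-0.06 0 -0.02 0 0 0 1" --pt "-0.06 0 -0.02 0 0 0 1"

```text
clock: 13.2
position: [0.4922, 0.0822, 0.249]
ee_rot: [-2.146, 2.062, -0.216]
force: [3.3, 3.7, -0.2]
width: 0.002
```

```bash
python3 -c "
from h import *
arc(-.07,5,.033)
cv2.imwrite('pics/s11.png',cv2.resize(get_image('scene')[80:320,260:560],None,fx=2.5,fy=2.5))"
```

```text
t 13.20 th 1.222  stand [-0.1371 -0.0077  0.249 ]  contact above tcp 0.032 F [ 3.3278  3.7334 -0.1688]  M=0.46 tilt err [-0.0141  0.0072  0.009 ]
[-0.059 -0.004 -0.003]
[-0.06  -0.005 -0.008]
[-0.06  -0.004 -0.004]
[-0.061 -0.004  0.   ]
[-0.061 -0.003  0.004]
```

View pics/s11.png

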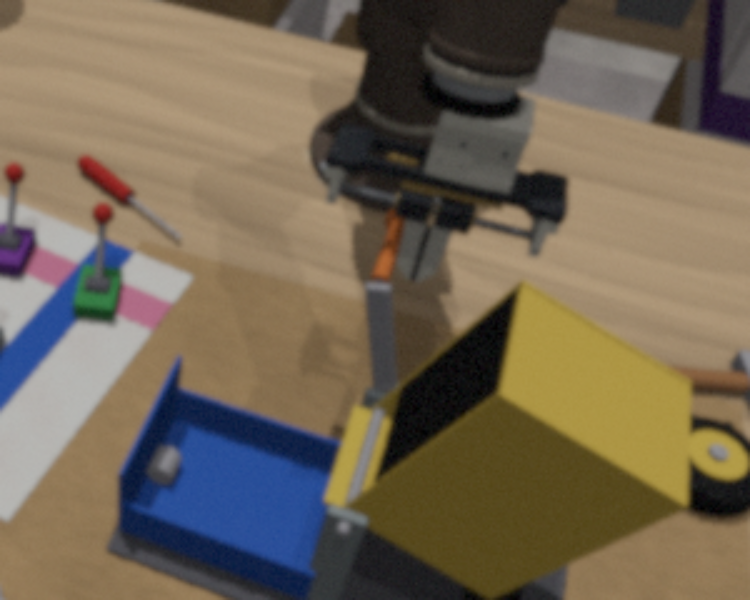

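Request:
play_rows --pt "-0.06 0 -0.01 0 0 0 1" --pt "-0.06 0 -0.01 0 0 0 1" --pt "-0.06 0 0 0 0 0 1" --pt "-0.06 0 0 0 0 0 1" --pt "-0.06 0 0 0 0 0 1"

```text
clock: 13.75
position: [0.4901, 0.1365, 0.2549]
ee_rot: [-2.144, 2.054, -0.215]
force: [2.8, 5.1, -0.1]
width: 0.002
```

```bash
python3 -c "
from h import *
arc(-.06,5,.033)"
```

```text
t 13.75 th 0.800  stand [-0.1375  0.0467  0.2549]  contact above tcp 0.028 F [ 2.7861  5.1408 -0.0688]  M=0.66 tilt err [-0.0189  0.0128  0.0115]
[-0.051  0.005  0.041]
[-0.05  -0.001  0.014]
[-0.049 -0.     0.017]
[-0.048  0.     0.02 ]
[-0.047  0.001  0.022]
```

Request:
play_rows --pt "-0.05 0 0.03 0 0 0 1" --pt "-0.05 0 0.02 0 0 0 1" --pt "-0.05 0 0.02 0 0 0 1" --pt "-0.045 0 0.02 0 0 0 1" --pt "-0.03 0 0.02 0 0 0 1"

```text
clock: 14.25
position: [0.4887, 0.1836, 0.2401]
ee_rot: [-2.147, 2.042, -0.204]
force: [0.2, 6.9, -1.1]
width: 0.004
```

```bash
python3 -c "
from h import *
arc(-.06,2,.033)
cv2.imwrite('pics/s12.png',cv2.resize(get_image('scene')[80:320,260:560],None,fx=2.5,fy=2.5))"
```

```text
t 14.25 th 0.411  stand [-0.1375  0.0938  0.2401]  contact above tcp 0.026 F [ 0.1781  6.8838 -1.0765]  M=0.84 tilt err [-0.0188  0.0233  0.0181]
[-0.042  0.008  0.077]
[-0.041 -0.002  0.033]
```

View pics/s12.png

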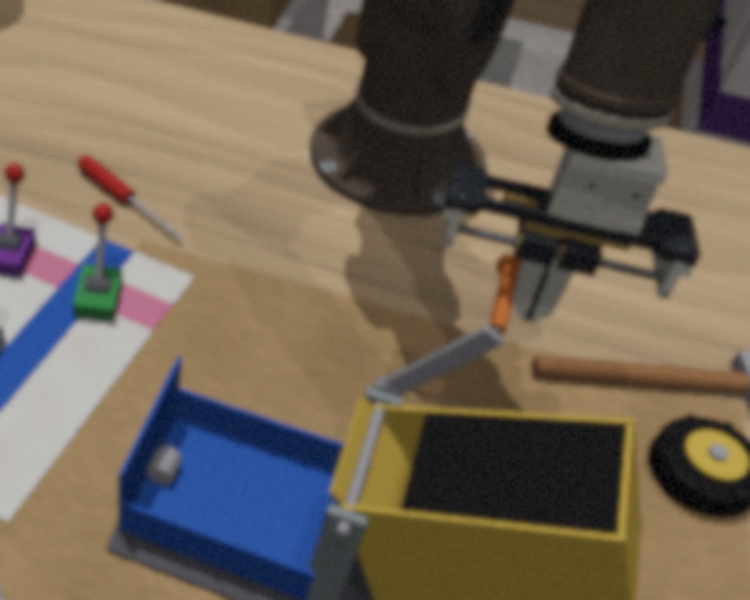

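Request:
play_rows --pt "0 0 0 0 0 0 1" --pt "0 0 0 0 0 0 1" --pt "0 0 0 0 0 0 1" --pt "0 0 0 0 0 0 1" --pt "0 0 0 0 0 0 1"

```text
clock: 14.8
position: [0.4881, 0.1982, 0.2428]
ee_rot: [-2.147, 2.021, -0.192]
force: [1.1, 8.7, 0.9]
width: -0.0
```

```bash
python3 -c "
from h import *
arc(-.06,2,.033)"
```

```text
t 14.80 th 0.274  stand [-0.1377  0.1084  0.2428]  contact above tcp 0.013 F [1.0675 8.6599 0.8763]  M=0.80 tilt err [-0.0246  0.0397  0.0262]
[-0.033  0.028  0.168]
[-0.036 -0.002  0.039]
```

Request:
play_rows --pt "0 0 0 0 0 0 1" --pt "0 0 0 0 0 0 1" --pt "0 0 0 0 0 0 1" --pt "0 0 0 0 0 0 1" --pt "0 0 0 0 0 0 1"

```text
clock: 15.3
position: [0.4862, 0.2004, 0.2424]
ee_rot: [-2.15, 2.021, -0.191]
force: [0.8, -0.8, -0.2]
width: 0.001
```

```bash
python3 -c "
from h import *
arc(-.06,2,.033)"
```

```text
t 15.30 th 0.251  stand [-0.1395  0.1106  0.2424]  contact above tcp 0.011 F [ 0.8375 -0.8432 -0.1568]  M=-0.07 tilt err [-0.0224  0.0388  0.0277]
[-0.032  0.024  0.18 ]
[-0.035 -0.007  0.041]
```

```bash
python3 -c "
from h import *
cv2.imwrite('pics/s13.png',cv2.resize(get_image('scene')[120:320,320:590],None,fx=2.9,fy=2.9))
arc(-.06,2,.033)"
```

```text
t 15.35 th 0.252  stand [-0.1395  0.1105  0.2423]  contact above tcp 0.011 F [ 0.6228 -0.2255 -0.2368]  M=-0.00 tilt err [-0.0224  0.0388  0.0276]
[-0.032  0.024  0.179]
[-0.035 -0.007  0.041]
```

View pics/s13.png

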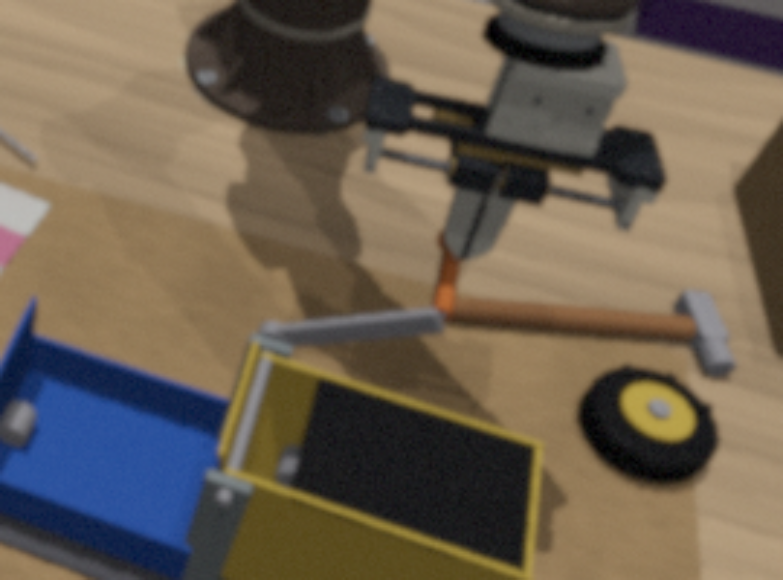

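The crop shows the bin down on its rest. The pin slipped under the fingertip at the end of the hold: zero rows let the tool creep up, so the bin fell back from a low tilt, about 0.2 rad. A roller is now visible in the bin behind the lip (crop 290,462) and one is in the tray. I'll re-engage deeper and use a holding bias from now on.

Request:
play_rows --pt "-0.06 0 -0.06 -0.02 0.02 0.02 1" --pt "-0.13 0 0 -0.02 0.03 0.02 1" --pt "-0.12 0 0 0 0.02 0.02 1" --pt "-0.02 0.03 0.14 0 0 0 1" --pt "0 0.04 0.2 0 0 0 1"

```text
clock: 15.85
position: [0.4841, 0.2494, 0.2016]
ee_rot: [-2.132, 2.09, -0.213]
force: [-0.5, -0.1, 0.2]
width: 0.008
```

```bash
python3 -c "
from h import *
arc(0,1,.038)"
```

```text
t 15.85 th -0.611  stand [-0.1401  0.1597  0.2016]  contact above tcp -0.047 F [-0.4791 -0.1261  0.1701]  M=-0.02 tilt err [-0.0059  0.0009 -0.0102]
[0.026 0.082 0.559]
```

Request:
play_rows --pt "0.03 0.02 0.08 0 0 0 1" --pt "0.09 0 0 0 0 0 1" --pt "0.06 0 0 0 0 0 1"

```text
clock: 16.15
position: [0.4821, 0.2266, 0.1859]
ee_rot: [-2.137, 2.083, -0.202]
force: [-4.1, 25.7, 11.8]
width: 0.005
```

```bash
python3 -c "
from h import *
arc(0,1,.038)"
```

```text
t 16.15 th -0.063  stand [-0.1428  0.137   0.1859]  contact above tcp 0.037 F [-4.0957 25.7326 11.7692]  M=0.44 tilt err [-0.0024  0.0075 -0.0054]
[-0.    -0.049  0.019]
```

Request:
play_rows --pt "0 -0.015 -0.06 0 0 0 1" --pt "0.04 0 0 0 0 0 1" --pt "0.06 0 0 0 0.01 0 1"

```text
clock: 16.45
position: [0.484, 0.2197, 0.1986]
ee_rot: [-2.133, 2.071, -0.198]
force: [-8.6, 27.5, 12.1]
width: 0.002
```

```bash
python3 -c "
from h import *
arc(0.06,3,.036)"
```

```text
t 16.45 th 0.033  stand [-0.1411  0.13    0.1986]  contact above tcp 0.034 F [-8.6044 27.5334 12.1028]  M=0.89 tilt err [-0.0088  0.0175 -0.002 ]
[ 0.032 -0.02  -0.027]
[ 0.034 -0.021 -0.036]
[ 0.036 -0.021 -0.033]
```

Request:
play_rows --pt "0.07 -0.01 -0.02 0 0.02 0 1" --pt "0.07 -0.01 -0.03 0 0.02 0 1" --pt "0.07 -0.01 -0.02 0 0.01 0 1"

```text
clock: 16.75
position: [0.4844, 0.2064, 0.2151]
ee_rot: [-2.141, 2.053, -0.202]
force: [-9.9, 18.4, 8.1]
width: 0.004
```

```bash
python3 -c "
from h import *
arc(.06,3,.036)"
```

```text
t 16.75 th 0.187  stand [-0.1411  0.1167  0.2151]  contact above tcp 0.033 F [-9.9165 18.4069  8.1342]  M=0.98 tilt err [-0.0157  0.021   0.0101]
[ 0.038 -0.016 -0.013]
[ 0.04 -0.02 -0.03]
[ 0.042 -0.019 -0.028]
```

Request:
play_rows --pt "0.06 -0.02 -0.01 0 0.02 0 1" --pt "0.06 -0.02 -0.01 0 0.02 0 1" --pt "0.06 -0.02 -0.01 0 0.02 0.01 1" --pt "0.06 -0.01 -0.01 0 0.01 0 1" --pt "0.06 -0.01 -0.01 0 0.01 0 1"

```text
clock: 17.25
position: [0.4894, 0.173, 0.2264]
ee_rot: [-2.157, 2.061, -0.227]
force: [-10.7, 12.3, 10.8]
width: 0.005
```

```bash
python3 -c "
from h import *
arc(.06,3,.036)"
```

```text
t 17.25 th 0.505  stand [-0.1372  0.0832  0.2264]  contact above tcp 0.045 F [-10.7461  12.3159  10.7925]  M=0.82 tilt err [-0.013  -0.0031  0.0156]
[ 0.048 -0.022 -0.081]
[ 0.049 -0.008 -0.017]
[ 0.05  -0.007 -0.014]
```

Request:
play_rows --pt "0.05 0 -0.08 0 0 0 1" --pt "0.06 0 -0.04 0 0 0 1" --pt "0.06 0 -0.01 0 0 0.01 1"

```text
clock: 17.55
position: [0.4878, 0.1515, 0.248]
ee_rot: [-2.148, 2.055, -0.224]
force: [-0.7, 8.0, 1.7]
width: 0.004
```

```bash
python3 -c "
from h import *
arc(.07,5,.033)"
```

```text
t 17.55 th 0.682  stand [-0.1394  0.0617  0.248 ]  contact above tcp 0.032 F [-0.6678  7.9853  1.6537]  M=0.94 tilt err [-0.0192  0.0054  0.0137]
[ 0.059 -0.007 -0.007]
[ 0.06  -0.007 -0.009]
[ 0.06  -0.006 -0.005]
[ 0.061 -0.005 -0.001]
[ 0.061 -0.004  0.003]
```

Clear again, force normal. Continue tipping.

Request:
play_rows --pt "0.07 -0.01 -0.01 0 0.01 0.01 1" --pt "0.07 -0.01 -0.01 0 0.01 0.01 1" --pt "0.07 0 0 0 0.01 0 1" --pt "0.07 0 0 0 0.01 0 1" --pt "0.07 0 0 0 0 0 1"

```text
clock: 18.05
position: [0.4897, 0.1025, 0.2524]
ee_rot: [-2.144, 2.07, -0.238]
force: [1.2, 6.0, -0.7]
width: 0.004
```

```bash
python3 -c "
from h import *
arc(.07,5,.033)"
```

```text
t 18.05 th 1.063  stand [-0.139   0.0126  0.2524]  contact above tcp 0.032 F [ 1.2403  5.9577 -0.7349]  M=0.76 tilt err [-0.0199 -0.0073  0.0061]
[ 0.06  -0.001  0.017]
[ 0.059 -0.002  0.014]
[ 0.058 -0.001  0.018]
[ 0.057 -0.     0.022]
[0.055 0.001 0.026]
```

Request:
play_rows --pt "0.07 0 0.01 0 0 0 1" --pt "0.07 0 0.02 0 0 0 1" --pt "0.07 0 0.02 0 0 0 1" --pt "0.07 0 0.02 0 0 0 1"

```text
clock: 18.45
position: [0.4908, 0.0617, 0.2416]
ee_rot: [-2.146, 2.067, -0.232]
force: [-1.5, 5.3, -0.3]
width: 0.002
```

```bash
python3 -c "
from h import *
arc(.06,5,.033)"
```

```text
t 18.45 th 1.389  stand [-0.1391 -0.0281  0.2416]  contact above tcp 0.032 F [-1.5218  5.3416 -0.304 ]  M=0.61 tilt err [-0.018  -0.0036  0.0076]
[0.046 0.002 0.033]
[0.045 0.001 0.027]
[0.043 0.001 0.029]
[0.042 0.002 0.032]
[0.04  0.002 0.034]
```

Request:
play_rows --pt "0.05 0 0.03 0 0 0 1" --pt "0.05 0 0.03 0 0 0 1" --pt "0.05 0 0.035 0 0 0 1" --pt "0.05 0 0.04 0 0 0 1" --pt "0.04 0 0.04 0 0 0 1"

```text
clock: 18.95
position: [0.4932, 0.023, 0.2127]
ee_rot: [-2.148, 2.074, -0.226]
force: [-1.4, 2.0, 0.3]
width: 0.005
```

```bash
python3 -c "
from h import *
arc(.05,5,.033)"
```

```text
t 18.95 th 1.756  stand [-0.1379 -0.0669  0.2127]  contact above tcp 0.033 F [-1.4251  1.9983  0.3006]  M=0.21 tilt err [-0.0109 -0.0049  0.0058]
[0.029 0.003 0.031]
[0.028 0.003 0.033]
[0.026 0.004 0.035]
[0.024 0.004 0.036]
[0.022 0.004 0.037]
```

Request:
play_rows --pt "0.03 0 0.03 0 0 0 1" --pt "0.03 0 0.03 0 0 0 1" --pt "0.03 0 0.02 0 0 0 1"

```text
clock: 19.25
position: [0.4957, 0.0076, 0.1992]
ee_rot: [-2.148, 2.076, -0.224]
force: [-7.6, 20.5, 2.5]
width: 0.0
```

```bash
python3 -c "
from h import *
arc(.05,2,.033)
cv2.imwrite('pics/s14.png',cv2.resize(get_image('scene')[80:320,260:560],None,fx=2.5,fy=2.5))"
```

```text
t 19.25 th 1.945  stand [-0.1358 -0.0824  0.1992]  contact above tcp 0.028 F [-7.5595 20.487   2.5095]  M=1.74 tilt err [-0.0092 -0.0051  0.0046]
[0.023 0.012 0.072]
[0.021 0.005 0.038]
```

View pics/s14.png

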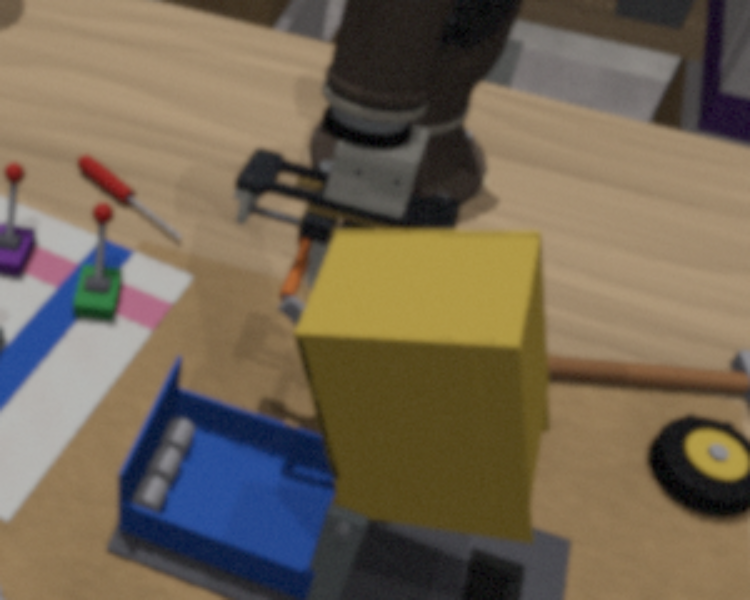

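Three rollers now lie along the tray's high wall (crop 165,462). Hold at the stop a moment, then lower to about 0.5 rad and feel.

Request:
play_rows --pt "0.01 0 0.01 0 0 0 1" --pt "0.01 0 0.01 0 0 0 1" --pt "0.01 0 0.01 0 0 0 1" --pt "0.01 0 0 0 0 0 1" --pt "0.01 0 0 0 0 0 1"

```text
clock: 19.8
position: [0.4955, 0.009, 0.1938]
ee_rot: [-2.153, 2.062, -0.21]
force: [-3.2, 6.6, 0.6]
width: 0.004
```

```bash
python3 -c "
from h import *
arc(-.06,5,.033)"
```

```text
t 19.80 th 1.927  stand [-0.136  -0.081   0.1938]  contact above tcp 0.035 F [-3.1625  6.6497  0.6466]  M=0.56 tilt err [-0.0081  0.0072  0.0124]
[-0.031 -0.013 -0.054]
[-0.033 -0.01  -0.039]
[-0.036 -0.01  -0.037]
[-0.038 -0.009 -0.034]
[-0.04  -0.009 -0.032]
```

Request:
play_rows --pt "-0.03 -0.01 -0.04 0 0 0 1" --pt "-0.03 -0.01 -0.04 0 0 0 1" --pt "-0.035 -0.01 -0.04 0 0 0 1" --pt "-0.04 0 -0.04 0 0 0 1" --pt "-0.04 0 -0.03 0 0 0 1"

```text
clock: 20.3
position: [0.4945, 0.0361, 0.2255]
ee_rot: [-2.15, 2.061, -0.213]
force: [2.0, 1.9, 0.3]
width: 0.003
```

```bash
python3 -c "
from h import *
arc(-.07,5,.033)"
```

```text
t 20.30 th 1.621  stand [-0.1361 -0.0538  0.2255]  contact above tcp 0.032 F [2.0021 1.8567 0.303 ]  M=0.21 tilt err [-0.0111  0.0073  0.0115]
[-0.049 -0.008 -0.028]
[-0.052 -0.009 -0.031]
[-0.054 -0.008 -0.027]
[-0.056 -0.007 -0.023]
[-0.057 -0.006 -0.019]
```

Request:
play_rows --pt "-0.05 -0.01 -0.03 0 0 0 1" --pt "-0.05 0 -0.03 0 0 0 1" --pt "-0.05 -0.01 -0.03 0 0 0 1" --pt "-0.06 0 -0.02 0 0 0 1" --pt "-0.06 0 -0.02 0 0 0 1"

```text
clock: 20.8
position: [0.492, 0.081, 0.2483]
ee_rot: [-2.149, 2.059, -0.215]
force: [2.7, 3.1, -0.9]
width: 0.003
```

```bash
python3 -c "
from h import *
arc(-.07,5,.033)"
```

```text
t 20.80 th 1.231  stand [-0.1373 -0.0089  0.2483]  contact above tcp 0.032 F [ 2.7029  3.1341 -0.8981]  M=0.36 tilt err [-0.0138  0.0081  0.0121]
[-0.059 -0.005 -0.006]
[-0.06  -0.006 -0.009]
[-0.06  -0.005 -0.005]
[-0.061 -0.004 -0.   ]
[-0.061 -0.003  0.004]
```

Request:
play_rows --pt "-0.06 0 -0.01 0 0 0 1" --pt "-0.06 0 -0.01 0 0 0 1" --pt "-0.06 0 0 0 0 0 1" --pt "-0.055 0 0.01 0 0 0 1" --pt "-0.05 0 0.01 0 0 0 1"

```text
clock: 21.3
position: [0.4905, 0.1294, 0.2497]
ee_rot: [-2.148, 2.055, -0.216]
force: [1.5, 3.6, 0.5]
width: 0.003
```

```bash
python3 -c "
from h import *
arc(-.05,5,.035)"
```

```text
t 21.30 th 0.856  stand [-0.1374  0.0395  0.2497]  contact above tcp 0.035 F [1.5461 3.5515 0.542 ]  M=0.45 tilt err [-0.0162  0.0099  0.0134]
[-0.043 -0.002  0.009]
[-0.043 -0.002  0.009]
[-0.042 -0.002  0.011]
[-0.042 -0.001  0.013]
[-0.041 -0.001  0.015]
```

Request:
play_rows --pt "-0.05 0 0.02 0 0 0 1" --pt "-0.05 0 0.02 0 0 0 1" --pt "-0.05 0 0.02 0 0 0 1" --pt "-0.04 0 0.02 0 0.01 0.01 1" --pt "-0.02 0 0.02 0 0.01 0.01 1"

```text
clock: 21.8
position: [0.4896, 0.166, 0.233]
ee_rot: [-2.145, 2.07, -0.221]
force: [-1.9, 4.4, 1.4]
width: 0.003
```

```bash
python3 -c "
from h import *
arc(-.05,1,.035)"
```

```text
t 21.80 th 0.564  stand [-0.1372  0.0761  0.233 ]  contact above tcp 0.042 F [-1.8519  4.4135  1.3622]  M=0.46 tilt err [-0.0119  0.0007  0.0055]
[-0.039 -0.02  -0.025]
```

Request:
play_rows --pt "0.01 0 0.02 0 0.01 0 1" --pt "0.01 0 0.01 0 0 0 1"

```text
clock: 22.0
position: [0.4896, 0.1676, 0.2289]
ee_rot: [-2.149, 2.067, -0.222]
force: [-8.4, 10.4, 15.8]
width: 0.003
```

```bash
python3 -c "
from h import *
arc(-.05,1,.035)"
```

```text
t 22.00 th 0.550  stand [-0.1371  0.0778  0.2289]  contact above tcp 0.045 F [-8.3728 10.3746 15.8371]  M=0.42 tilt err [-0.0119 -0.0005  0.0089]
[-0.039 -0.025 -0.047]
```

Too deep on the fingers, so raise about 10 mm and hold.

Request:
play_rows --pt "0.01 0 -0.05 0 0 0 1" --pt "0.01 0 -0.03 0 0 0 1" --pt "0.012 0 0 0 0 0 1"

```text
clock: 22.3
position: [0.488, 0.1662, 0.2414]
ee_rot: [-2.15, 2.061, -0.221]
force: [-1.4, 5.3, 0.7]
width: 0.004
```

```bash
python3 -c "
from h import *
arc(-.05,1,.033)"
```

```text
t 22.30 th 0.561  stand [-0.1388  0.0764  0.2414]  contact above tcp 0.033 F [-1.4122  5.3092  0.7417]  M=0.60 tilt err [-0.0141  0.003   0.0117]
[-0.039 -0.022  0.02 ]
```

Request:
play_rows --pt "0.01 0 0 0 0 0 1" --pt "0.01 0 0 0 0 0 1" --pt "0.01 0 0 0 0 0 1" --pt "0.01 0 0 0 0 0 1"

```text
clock: 22.7
position: [0.488, 0.1607, 0.2408]
ee_rot: [-2.151, 2.061, -0.22]
force: [0.8, 4.6, -0.1]
width: 0.006
```

```bash
python3 -c "
from h import *
arc(-.05,1,.033)"
```

```text
t 22.70 th 0.607  stand [-0.1389  0.0709  0.2408]  contact above tcp 0.036 F [ 0.7572  4.6376 -0.1355]  M=0.57 tilt err [-0.0137  0.0036  0.0123]
[-0.04  -0.027  0.001]
```

Request:
play_rows --pt "0.01 0 0 0 0 0 1" --pt "0.01 0 0 0 0 0 1" --pt "0.01 0 0 0 0 0 1" --pt "0.01 0 0 0 0 0 1"

```text
clock: 23.1
position: [0.4882, 0.1538, 0.2405]
ee_rot: [-2.151, 2.062, -0.22]
force: [0.2, 4.9, 1.3]
width: 0.003
```

```bash
python3 -c "
from h import *
arc(-.05,1,.033)"
```

```text
t 23.10 th 0.663  stand [-0.1389  0.064   0.2405]  contact above tcp 0.039 F [0.1518 4.8609 1.3477]  M=0.55 tilt err [-0.013   0.0032  0.0118]
[-0.041 -0.032 -0.019]
```

M is about 0.57 N m, near the empty value, but the bias made the bin creep. Hold properly still.

Request:
play_rows --pt "-0.01 0 -0.01 0 0 0 1" --pt "-0.02 0 0 0 0 0 1" --pt "0 0 0 0 0 0 1"

```text
clock: 23.4
position: [0.4881, 0.1581, 0.2422]
ee_rot: [-2.149, 2.063, -0.221]
force: [0.1, 4.8, 0.0]
width: 0.004
```

```bash
python3 -c "
from h import *
arc(-.05,1,.033)"
```

```text
t 23.40 th 0.629  stand [-0.1389  0.0683  0.2422]  contact above tcp 0.036 F [0.0572 4.7656 0.0022]  M=0.59 tilt err [-0.0137  0.0029  0.0106]
[-0.04  -0.027  0.003]
```

Request:
play_rows --pt "0 0 0 0 0 0 1" --pt "0 0 0 0 0 0 1" --pt "0 0 0 0 0 0 1"

```text
clock: 23.7
position: [0.4881, 0.1587, 0.2423]
ee_rot: [-2.15, 2.062, -0.22]
force: [0.5, 4.4, 0.4]
width: 0.002
```

```bash
python3 -c "
from h import *
arc(-.05,1,.033)"
```

```text
t 23.70 th 0.623  stand [-0.1389  0.0689  0.2423]  contact above tcp 0.035 F [0.4671 4.3888 0.3935]  M=0.52 tilt err [-0.0138  0.0033  0.0114]
[-0.04  -0.026  0.005]
```

Zero rows hold still here. Lower a little more, to about 0.4 rad, and hold for over a second.

Request:
play_rows --pt "-0.04 0 0.02 0 0 0.01 1" --pt "-0.04 0 0.02 0 0 0.01 1" --pt "-0.04 0 0.02 0 0 0 1" --pt "-0.03 0 0.01 0 0 0 1" --pt "0 0 0 0 0 0 1"

```text
clock: 24.2
position: [0.4875, 0.1843, 0.23]
ee_rot: [-2.14, 2.074, -0.216]
force: [0.7, 4.9, 0.1]
width: 0.005
```

```bash
python3 -c "
from h import *
arc(-.05,1,.033)"
```

```text
t 24.20 th 0.405  stand [-0.1387  0.0945  0.23  ]  contact above tcp 0.036 F [0.7257 4.9039 0.1361]  M=0.53 tilt err [-0.0106  0.0036  0.001 ]
[-0.036 -0.023  0.012]
```

Request:
play_rows --pt "0 0 0 0 0 0 1" --pt "0 0 0 0 0 0 1"

```text
clock: 24.4
position: [0.4875, 0.186, 0.2297]
ee_rot: [-2.141, 2.072, -0.214]
force: [-0.6, 5.2, -0.1]
width: 0.004
```

```bash
python3 -c "
from h import *
arc(-.05,1,.033)"
```

```text
t 24.40 th 0.389  stand [-0.1387  0.0962  0.2297]  contact above tcp 0.035 F [-0.6264  5.2068 -0.1374]  M=0.58 tilt err [-0.0107  0.0049  0.0023]
[-0.036 -0.022  0.018]
```

Request:
play_rows --pt "0.003 0 0 0 0 0 1" --pt "0.002 0 0 0 0 0 1" --pt "0.002 0 0 0 0 0 1" --pt "0.002 0 0 0 0 0 1" --pt "0.002 0 0 0 0 0 1"

```text
clock: 24.9
position: [0.4874, 0.1864, 0.2295]
ee_rot: [-2.141, 2.07, -0.213]
force: [-0.2, 4.7, 0.6]
width: 0.005
```

```bash
python3 -c "
from h import *
arc(-.05,1,.033)"
```

```text
t 24.90 th 0.386  stand [-0.1387  0.0966  0.2295]  contact above tcp 0.035 F [-0.2043  4.6878  0.6362]  M=0.47 tilt err [-0.0111  0.0069  0.0031]
[-0.036 -0.022  0.019]
```

Request:
play_rows --pt "0.002 0 0 0 0 0 1" --pt "0.002 0 0 0 0 0 1" --pt "0.002 0 0 0 0 0 1" --pt "0.002 0 0 0 0 0 1" --pt "0.002 0 0 0 0 0 1"

```text
clock: 25.4
position: [0.4874, 0.1866, 0.2295]
ee_rot: [-2.14, 2.069, -0.211]
force: [-1.2, 5.4, 1.0]
width: 0.009
```

```bash
python3 -c "
from h import *
arc(-.05,1,.033)"
```

```text
t 25.40 th 0.384  stand [-0.1387  0.0968  0.2295]  contact above tcp 0.035 F [-1.1715  5.4465  0.9697]  M=0.53 tilt err [-0.0117  0.0085  0.0032]
[-0.036 -0.021  0.02 ]
```

Request:
play_rows --pt "0.002 0 0 0 0 0 1" --pt "0.002 0 0 0 0 0 1" --pt "0.002 0 0 0 0 0 1" --pt "0.002 0 0 0 0 0 1"

```text
clock: 25.8
position: [0.4874, 0.1867, 0.2295]
ee_rot: [-2.14, 2.068, -0.211]
force: [-0.2, 5.2, 1.2]
width: 0.001
```

```bash
python3 -c "
from h import *
arc(-.05,5,.03)
cv2.imwrite('pics/s15.png',cv2.resize(get_image('scene')[80:320,260:560],None,fx=2.5,fy=2.5))"
```

```text
t 25.80 th 0.383  stand [-0.1387  0.0969  0.2295]  contact above tcp 0.034 F [-0.2203  5.1612  1.1885]  M=0.48 tilt err [-0.0122  0.0098  0.0032]
[-0.036 -0.006 -0.003]
[-0.034  0.001  0.027]
[-0.033  0.001  0.029]
[-0.031  0.001  0.03 ]
[-0.03   0.002  0.032]
```

View pics/s15.png

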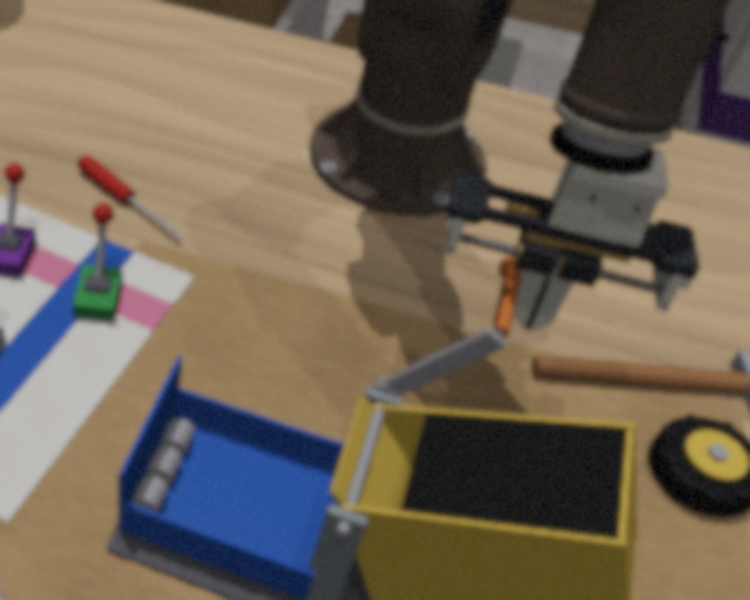

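Held still for 1.4 s at 0.385 rad with M≈0.51 N m, which is empty (a remaining roller would add 0.14; two earlier gave about 0.82). The tray shows three rollers in a row (165,462). Lower gently to the rest.

Request:
play_rows --pt "-0.03 0 0.02 0 0.01 0 1" --pt "-0.03 0 0.03 0 0.01 0 1" --pt "-0.03 0 0.03 0 0 0 1" --pt "-0.03 0 0.03 0 0 0 1"

```text
clock: 26.25
position: [0.4875, 0.2066, 0.2115]
ee_rot: [-2.145, 2.077, -0.22]
force: [-5.2, 5.6, 0.8]
width: 0.004
```

```bash
python3 -c "
from h import *
arc(-.04,5,.033)"
```

```text
t 26.25 th 0.187  stand [-0.1381  0.1168  0.2115]  contact above tcp 0.037 F [-5.224   5.568   0.7501]  M=0.45 tilt err [-0.0082 -0.0019  0.0027]
[-0.024 -0.004  0.002]
[-0.023  0.001  0.026]
[-0.022  0.001  0.027]
[-0.021  0.002  0.028]
[-0.02   0.002  0.028]
```

Request:
play_rows --pt "-0.02 0 0.01 0 0 0 1" --pt "-0.02 0 0.02 0 0 0 1" --pt "-0.02 0 0.02 0 0 0 1" --pt "-0.02 0 0.02 0 0 0 1"

```text
clock: 26.65
position: [0.487, 0.2224, 0.1989]
ee_rot: [-2.15, 2.075, -0.216]
force: [0.7, -0.6, 0.3]
width: 0.003
```

```bash
python3 -c "
from h import *
arc(-.04,5,.033)"
```

```text
t 26.65 th -0.001  stand [-0.138   0.1326  0.1989]  contact above tcp 0.031 F [ 0.7075 -0.614   0.2921]  M=-0.08 tilt err [-0.0053 -0.001   0.0056]
[-0.019  0.005  0.045]
[-0.018  0.002  0.03 ]
[-0.017  0.002  0.03 ]
[-0.016  0.002  0.031]
[-0.014  0.002  0.032]
```

The bin is down on its rest and the force is gone. Back off and look.

Request:
play_rows --pt "-0.06 0 0 0 0 0 1" --pt "-0.12 0 0 0 0 0 1" --pt "-0.06 -0.03 -0.15 0 0 0 1" --pt "0 -0.06 -0.25 0 0 0 1" --pt "0 -0.06 -0.25 0 0 0 1"

```text
clock: 27.15
position: [0.4863, 0.2557, 0.2938]
ee_rot: [-2.16, 2.09, -0.22]
force: [-0.1, 0.8, 0.5]
width: 0.003
```

```bash
python3 -c "
from h import *
plan([.44,-.2,.3],Rt(0.2),10)
cv2.imwrite('pics/t16.png',cv2.resize(get_image('top')[120:300,150:450],None,fx=2.6,fy=2.6))
cv2.imwrite('pics/s16.png',cv2.resize(get_image('scene')[150:350,270:570],None,fx=2.6,fy=2.6))"
```

```text
t 27.15 pos [0.4863 0.2557 0.2938] F [-0.0503  0.7942  0.5211] tot mm [454.0946  59.5675 -10.8706] rot [ 0.0065 -0.0148  0.0044]
row: [ 0.303  0.04  -0.007  0.001 -0.003  0.001]
```

View pics/t16.png

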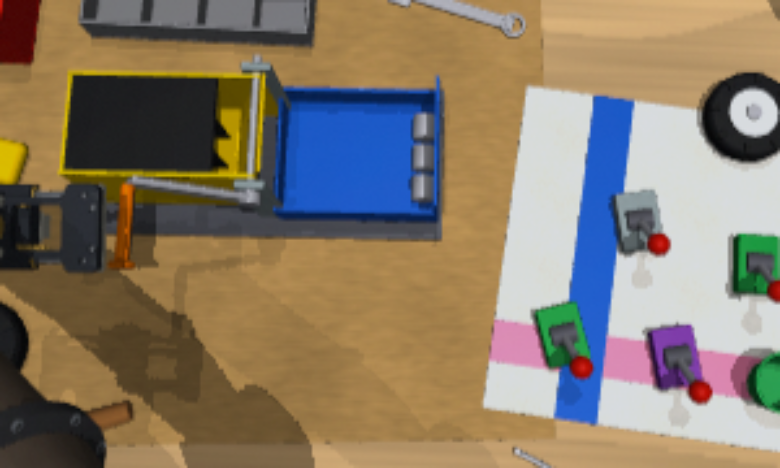

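View pics/s16.png

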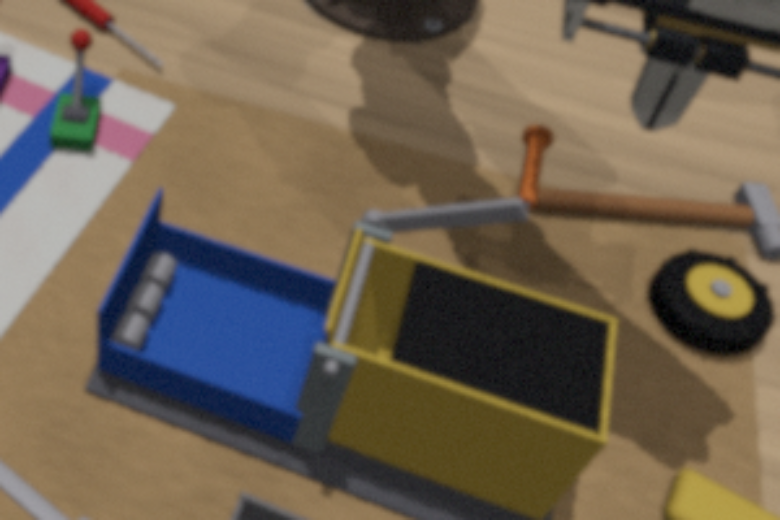

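The top view shows three rollers against the tray's high wall (423,155), the bin down with its front bay empty, and no rollers on the table. Now measure the grey lever.

```bash
python3 -c "
from h import *
T=lambda u,v:(340+u/2.8,180+v/2.8)
P=[onz('top',*T(*p),.025) for p in [(130,44),(165,37),(181,98),(141,107)]]
for p in P: print(p)
c=np.mean(P,0); k=np.array([.5298,-.3574,.1021]); print('c',c,'knob-c',k-c,np.linalg.norm((k-c)[:2]), 'dir',np.degrees(np.arctan2(*(c-k)[1::-1])), 'blockyaw',np.degrees(np.arctan2(*((P[0]-P[3]+P[1]-P[2]))[1::-1])))
"
```

```text
[ 0.5974 -0.3214  0.025 ]
[ 0.6072 -0.3603  0.025 ]
[ 0.5389 -0.3785  0.025 ]
[ 0.5269 -0.3344  0.025 ]
c [ 0.5676 -0.3486  0.025 ] knob-c [-0.0378 -0.0088  0.0771] 0.03881973723469816 dir 13.02875949168477 blockyaw 12.669463990821884
```

Request:
play_rows --pt "0.1 0 -0.2 -0.03 0 0 1" --pt "0.28 0.02 -0.05 -0.05 0 0 1" --pt "0.3 0.03 0 -0.05 0 0 1" --pt "0.3 0.03 0 -0.05 0 0 1" --pt "0.3 0.03 0 -0.05 0 0 1"

```text
clock: 27.75
position: [0.4696, 0.0651, 0.3356]
ee_rot: [-2.226, 2.141, -0.104]
force: [1.5, -1.0, 0.9]
width: 0.006
```

```bash
python3 -c "
from h import *
plan([.44,-.2,.3],Rt(0.1),10)"
```

```text
t 27.75 pos [0.4696 0.0651 0.3356] F [ 1.5248 -1.0147  0.9361] tot mm [263.2518  42.8456  35.4654] rot [ 0.016  -0.0119  0.0094]
row: [ 0.176  0.029  0.024  0.003 -0.002  0.002]
```

```bash
python3 -c "
from h import *
for p in [(402.86,213.375),(449.4,231.4),(373.2,260.7),(418.9,270.3)]: print(onz('top',*p,.101))
plan([.486,-.367,.22],Rt(0,.225),10)"
```

```text
[ 0.5301 -0.3579  0.101 ]
[ 0.4836 -0.492   0.101 ]
[ 0.3903 -0.2745  0.101 ]
[ 0.3693 -0.4039  0.101 ]
t 27.75 pos [0.4696 0.0651 0.3356] F [ 1.5248 -1.0147  0.9361] tot mm [430.8614  10.2963 120.6275] rot [-0.0825 -0.0205 -0.1861]
row: [ 0.287  0.007  0.08  -0.016 -0.004 -0.037]
```

Request:
play_rows --pt "0.3 0.03 0.05 -0.02 0 -0.05 1" --pt "0.3 0.02 0.08 -0.02 0 -0.05 1" --pt "0.3 0.01 0.08 -0.02 0 -0.05 1" --pt "0.3 0 0.08 -0.02 0 -0.05 1" --pt "0.3 -0.02 0.08 -0.02 0 -0.05 1"

```text
clock: 28.25
position: [0.4835, -0.1726, 0.2821]
ee_rot: [-2.39, 2.036, -0.06]
force: [1.6, 0.5, 0.3]
width: 0.005
```

```bash
python3 -c "
from h import *
plan([.486,-.367,.22],Rt(0,.225),5)"
```

```text
t 28.25 pos [ 0.4835 -0.1726  0.2821] F [1.6442 0.475  0.2833] tot mm [190.4569  30.1882  66.6765] rot [-0.025  -0.029  -0.0651]
row: [ 0.254  0.04   0.089 -0.01  -0.012 -0.026]
```

Request:
play_rows --pt "0.26 0.05 0.09 -0.01 -0.02 -0.03 1" --pt "0.26 0.05 0.09 -0.01 -0.02 -0.03 1" --pt "0.26 0.05 0.09 -0.01 -0.01 -0.03 1" --pt "0.24 0.05 0.09 -0.01 0 -0.03 1" --pt "0.18 0.05 0.09 0 0 0 1"

```text
clock: 28.75
position: [0.4778, -0.3706, 0.2097]
ee_rot: [2.44, -1.966, 0.001]
force: [-0.1, -0.3, 1.0]
width: 0.007
```

```bash
python3 -c "
from h import *
plan([.486,-.367,.08],Rt(0,.225),6)"
```

```text
t 28.75 pos [ 0.4778 -0.3706  0.2097] F [-0.1335 -0.3116  0.9956] tot mm [ -2.4984  -9.5219 129.6332] rot [ 0.0058 -0.0058 -0.0106]
row: [-0.003 -0.011  0.144  0.002 -0.002 -0.004]
```

Request:
play_rows --pt "0 0 0.15 0 0 0 1" --pt "0 0 0.18 0 0 0 1" --pt "0 0 0.18 0 0 0 1" --pt "0 0 0.18 0 0 0 1" --pt "0 0 0.12 0 0 0 1"

```text
clock: 29.25
position: [0.4716, -0.3808, 0.0783]
ee_rot: [2.418, -1.977, -0.007]
force: [0.1, 0.4, 0.2]
width: 0.001
```

```bash
python3 -c "
from h import *
plan([.592,-.344,.082],Rt(0,.225),10)
cv2.imwrite('pics/s17.png',cv2.resize(get_image('scene')[100:280,150:390],None,fx=3.2,fy=3.2))"
```

```text
t 29.25 pos [ 0.4716 -0.3808  0.0783] F [0.0591 0.4213 0.221 ] tot mm [ -12.1018 -125.2554   -5.9482] rot [ 0.0173 -0.0081 -0.025 ]
row: [-0.008 -0.084 -0.004  0.003 -0.002 -0.005]
```

View pics/s17.png

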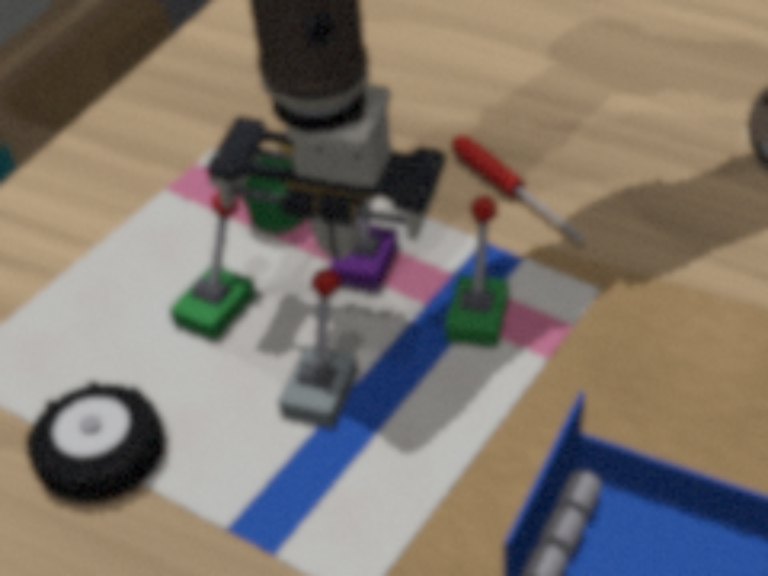

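The view shows the fingers (335,230) in front of the grey lever's knob (327,282). The gripper's end comes near the green knob (223,203) but isn't touching it, so I'll shift away from it first, then push.

Request:
play_rows --pt "-0.07 0 0 0 0 -0.02 1" --pt "-0.02 -0.08 -0.01 0 0 -0.02 1" --pt "0 -0.1 -0.01 0 0 0 1" --pt "0 -0.08 0 0 0 0 1"

```text
clock: 29.7
position: [0.5067, -0.3572, 0.0787]
ee_rot: [2.435, -1.95, -0.015]
force: [-1.5, -0.7, 2.0]
width: 0.005
```

```bash
python3 -c "
from h import *
plan([.592,-.344,.082],Rt(0,.225),10)"
```

```text
t 29.7 pos [ 0.5067 -0.3572  0.0787] F [-1.4863 -0.6723  1.9956] tot mm [  5.7386 -86.0035  -5.2443] rot [ 0.0228 -0.006  -0.0047]
row: [ 0.004 -0.057 -0.003  0.005 -0.001 -0.001]
```

Request:
play_rows --pt "0.01 -0.09 -0.01 0.01 0 0 1" --pt "0.01 -0.1 -0.01 0.01 0 0 1" --pt "0.01 -0.1 0 0 0 0 1" --pt "0 -0.1 0 0 0 0 1" --pt "0 -0.08 0 0 0 0 1"

```text
clock: 30.2
position: [0.5861, -0.3453, 0.0847]
ee_rot: [2.443, -1.955, 0.005]
force: [-1.6, -0.3, -0.0]
width: 0.005
```

```bash
python3 -c "
from h import *
plan([.592,-.344,.082],Rt(0,.225),2)"
```

```text
t 30.2 pos [ 0.5861 -0.3453  0.0847] F [-1.6351 -0.3086 -0.0471] tot mm [-0.0259 -6.0946  2.6584] rot [ 0.0076 -0.0102 -0.0041]
row: [-0.    -0.02   0.009  0.008 -0.01  -0.004]
```

Request:
play_rows --pt "0 -0.04 0 0 0 0 1" --pt "0 -0.04 0 0 0 0 1"

```text
clock: 30.4
position: [0.5924, -0.3441, 0.0841]
ee_rot: [2.433, -1.95, -0.011]
force: [-35.7, -0.8, 25.1]
width: 0.003
```

```bash
python3 -c "
from h import *
plan([.592,-.344,.082],Rt(0,.225),2)
cv2.imwrite('pics/s18.png',cv2.resize(get_image('scene')[100:280,150:390],None,fx=3.2,fy=3.2))"
```

```text
t 30.4 pos [ 0.5924 -0.3441  0.0841] F [-35.704   -0.8053  25.1158] tot mm [-0.2196  0.2825  2.0845] rot [ 0.0227 -0.0092 -0.0056]
row: [-0.001  0.001  0.007  0.023 -0.009 -0.006]
```

View pics/s18.png

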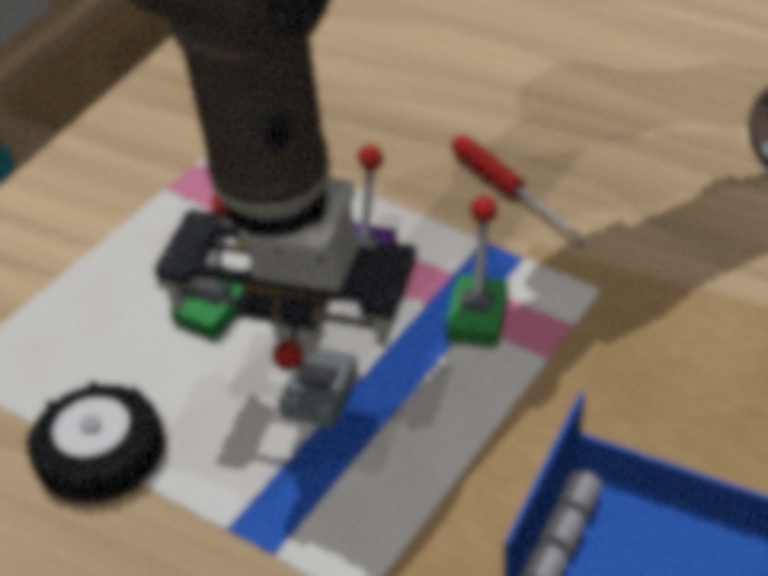

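The grey lever is over and against its end stop (force rising, knob at (288,355)). Back off and lift clear.

Request:
play_rows --pt "0 0.04 0 0 0 0 1" --pt "0 0.1 0 0 0 0 1" --pt "0 0.06 -0.15 0 0 0 1" --pt "-0.03 0.02 -0.3 0 0 0 1" --pt "0 0 -0.3 0 0 0 1"

```text
clock: 30.95
position: [0.5566, -0.3454, 0.1942]
ee_rot: [2.428, -1.948, -0.031]
force: [1.3, -0.4, 0.3]
width: 0.006
```

Request:
play_rows --pt "0 0.1 -0.2 0 0 0 1" --pt "0 0.3 0 0 0 0 1" --pt "0 0.3 0 0 0 0 1" --pt "0 0.1 0 0 0 0 1"

```text
clock: 31.35
position: [0.4457, -0.3701, 0.2377]
ee_rot: [2.438, -1.945, -0.006]
force: [0.4, -0.3, 0.2]
width: 0.01
```

```bash
python3 -c "
from h import *
o=observe();print(o['clock'],o['position'],o['force'])
cv2.imwrite('pics/s19.png',get_image('scene'));t=get_image('top');cv2.imwrite('pics/t19.png',cv2.resize(t[120:300,150:480],None,fx=2.4,fy=2.4))
s=cv2.imread('pics/s19.png')
f=lambda im,lo,hi:[(c.round(1).tolist(),int(a)) for c,a in [(ce[i],st[i,4]) for n,l,st,ce in [cv2.connectedComponentsWithStats(cv2.inRange(cv2.cvtColor(im,cv2.COLOR_BGR2HSV),lo,hi))] for i in range(1,n)] if 15<a<200]
print(f(t,(0,150,70),(6,255,255)));print(f(s,(0,150,60),(8,255,255)))"
```

```text
31.35 [ 0.4457 -0.3701  0.2377] [ 0.4272 -0.3208  0.1515]
[([397.9, 184.8], 49), ([373.2, 260.6], 49), ([418.9, 270.3], 55)]
[([93.6, 3.8], 101), ([268.6, 9.9], 103), ([301.5, 151.2], 141), ([265.2, 148.6], 28), ([219.5, 163.0], 23), ([300.7, 164.8], 37), ([239.4, 210.4], 34), ([43.1, 289.4], 82), ([84.9, 314.1], 115), ([55.2, 305.1], 30)]
```

View pics/t19.png

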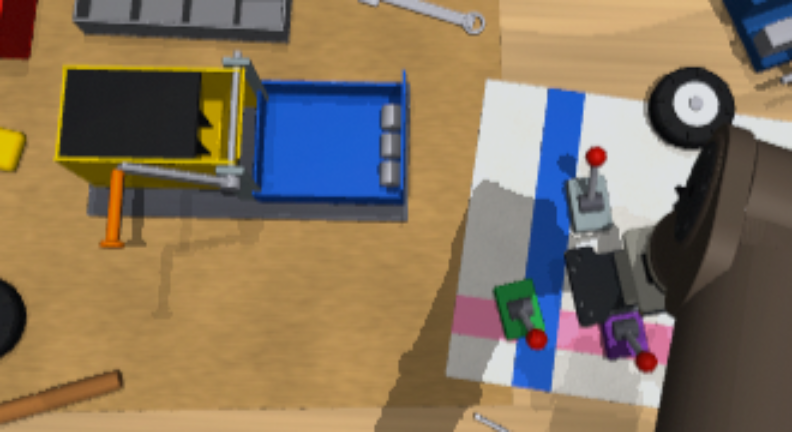

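View pics/s19.png

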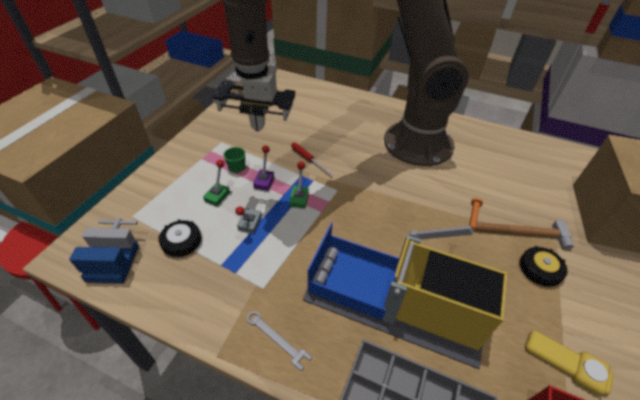

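The top view shows the grey lever's knob at (596,156) of the crop, on the far side. The green and purple knobs sit at their old pixels, three rollers are in the tray, and the bin is down. One numeric check, then hand in.

```bash
python3 -c "
from h import *
k=tri(ray('top',397.9,184.8),ray('scene',239.4,210.4));u=np.array([np.cos(.225),np.sin(.225)]);print(k,'swing mm',(k[:2]-[.5298,-.3574])@u*1e3)
sign_off()"
```

```text
[ 0.615  -0.3431  0.1007] swing mm 86.25053741937093
the job is handed in; nothing more can be done
```

I handed the job in at about 31 s with every step done, but the bin dropped once along the way, which may count against it.

**The drop:** during the first weight check the pin slipped under the fingertip. The bin, with two rollers still in it, fell back the last 0.2 rad or so instead of being lowered. My first attempt to tip it also failed: the finger rode over the pin and the bin stayed on its rest.

- **Tray:** pushed home. In the image it measures about 1 mm from home. Pushing it onto its stop peaked at about 52 N in total at the wrist, and I believe only the fingers were touching.
- **First tip:** went to the stop and poured one roller. The weight then showed about 0.82 N m, roughly two rollers left inside.
- **Second tip:** went to the stop and poured two more rollers. I lowered the bin to 0.385 rad and held it still for about 1.4 s. It read about 0.51 N m, against 0.53 N m given for empty at 0.5 rad.
- **Final lowering:** set down gently on its rest. The front of the bin looks empty, three rollers are in the tray, and none are on the table.
- **Lever:** the grey block's red lever went over to its end stop. The knob moved 86 mm, as expected for a full swing. The purple lever and the two green ones look untouched, though the arm hid one green lever in the final top view and I checked that one in the scene view only.

**Other contact:** on the second tip, and once before the final hold, the pin sat too far up the fingers. The gripper body probably brushed the pin or its end disc, at up to about 21 N total at the wrist.

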